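# Pile the reference discs on the screw lift table and crank it to its top stop

## Task

Build a straight, centred pile on the round table of the screw lift: the big steel ring at the bottom inside the engraved circle, then every reference disc that is on the worktop, window up. Then crank the handwheel clockwise (seen from above) to raise the pile until you feel the top stop, back the wheel off a quarter turn so that the screw is not jammed, and only then close the pile with the small ring, centred on top. Do not knock over the two vials.

Things in the scene. Friction and masses are not known exactly. Their poses are not given: they have to be found in the camera images.
- table_centre (a point): centre of the top face of the lift's round aluminium table (a drum 110 mm across, skirted down to the base); z up. The top is 50 mm above the worktop with the wheel at 0 and rises 10 mm a turn, to 82.5 mm at the stop. An engraved circle 54 mm across marks the centre. The grey base plate (fixed; 100 x 300 mm, 12 mm high) carries table and wheel, axes 180 mm apart
- wheel_hub (a point): on the vertical axis of the handwheel, at the top of its hub, 79 mm above the worktop. The dark three-spoked wheel is 112 mm across, its rim 62 to 74 mm above the worktop, over a fixed round gearbox 100 mm across
- grip_middle (a point): middle of the wheel's upright black crank grip: a revolving cylinder 21 mm across, 46 mm tall (76 to 122 mm above the worktop), free to spin on its own axis, 48 mm from the wheel's axis; the rim lies just under it
- wheel (a joint): turn of the handwheel in rad, growing clockwise seen from above (which raises the table). Hard stops at 0 and at 20.42 (3.25 turns, the top stop); starts 0 to 5.5. It stays where it is left; turning it takes about 4 to 6 N at the grip
- base_ring: big steel ring, 51 mm across, 13 mm high, 210 g, flat (treat as a solid disc). Origin at the centre of its underside, z up
- disc_a: one of two or three identical reference discs: dark glass window in a steel holder, flat round disc 45 mm across, 8 mm thick, 110 g, window up; which are present varies (None when absent). Origin at the centre of its underside, z up through the window
- disc_b: one of two or three identical reference discs: dark glass window in a steel holder, flat round disc 45 mm across, 8 mm thick, 110 g, window up; which are present varies (None when absent). Origin at the centre of its underside, z up through the window
- disc_c: one of two or three identical reference discs: dark glass window in a steel holder, flat round disc 45 mm across, 8 mm thick, 110 g, window up; which are present varies (None when absent). Origin at the centre of its underside, z up through the window
- cap_ring: small aluminium ring, 40 mm across, 12 mm high, 120 g, flat (treat as a solid disc). Origin at the centre of its underside, z up
- amber_vial: bystander: standing amber vial with black cap, 30 mm across, 64 mm tall; origin at the centre of its underside, z up
- clear_vial: bystander: standing clear vial with black cap, 24 mm across, 50 mm tall; origin at the centre of its underside, z up
Mind the look-alikes: they are no part of the job. Leave any yellow look-alike of the cap_ring alone.

How it is judged (in metres and radians):
On the way, in this order (a step that is already met when the one before it is completed fails the run):
1. the big ring and all discs stand on the table in a straight, centred pile, let go (horizontal distance between each of base_ring, disc_a, disc_b, disc_c and table_centre below 0.006 m and z of base_ring in the frame of table_centre between -0.004 and 0.004 m and angle between each of base_ring, disc_a, disc_b, disc_c's own z axis and vertical below 0.08 rad and horizontal distance between each of disc_a, disc_b, disc_c and base_ring below 0.006 m and z of disc_a in the frame of base_ring between 0.01 and 0.033 m and z of disc_b in the frame of base_ring between 0.01 and 0.033 m and z of disc_c in the frame of base_ring between 0.01 and 0.033 m and linear speed of each of base_ring, disc_a, disc_b, disc_c below 0.03 m/s and contact force between the fingers and base_ring below 0.5 N and contact force between the fingers and disc_a below 0.5 N and contact force between the fingers and disc_b below 0.5 N and contact force between the fingers and disc_c below 0.5 N), for 0.3 s.
2. the wheel is cranked clockwise to the top stop (value of joint wheel above 20.36 rad), for 0.1 s.
3. the wheel is backed off a quarter turn and rests there (value of joint wheel between 18.449 and 19.249 rad and velocity of joint wheel between -0.1 and 0.1 rad/s), for 0.3 s.
4. only now the small ring lies on top of the pile (horizontal distance between cap_ring and table_centre below 0.006 m and horizontal distance between cap_ring and base_ring below 0.006 m and z of cap_ring in the frame of base_ring between 0.025 and 0.041 m and angle between cap_ring's own z axis and vertical below 0.08 rad and linear speed of cap_ring below 0.03 m/s and z of cap_ring in the frame of disc_a above 0.005 m and z of cap_ring in the frame of disc_b above 0.005 m and z of cap_ring in the frame of disc_c above 0.005 m), for 0.2 s.
At the end, for the whole second after the job is handed in: The pile stands at rest on the table, big ring under all present discs under the small ring, each lying flat, right way up, within 6 mm of the table's centre and of the big ring's axis; the wheel rests a quarter turn (plus or minus 23 degrees) back from the top stop (all of step 3 and all of step 4 and horizontal distance between each of base_ring, disc_a, disc_b, disc_c and table_centre below 0.006 m and z of base_ring in the frame of table_centre between -0.004 and 0.004 m and angle between each of base_ring, disc_a, disc_b, disc_c's own z axis and vertical below 0.08 rad and horizontal distance between each of disc_a, disc_b, disc_c and base_ring below 0.006 m and z of disc_a in the frame of base_ring between 0.01 and 0.033 m and z of disc_b in the frame of base_ring between 0.01 and 0.033 m and z of disc_c in the frame of base_ring between 0.01 and 0.033 m and linear speed of each of base_ring, disc_a, disc_b, disc_c below 0.03 m/s); the robot touches nothing.
It fails at once if a vial is knocked over (angle between any of amber_vial, clear_vial's own z axis and vertical above 0.7 rad).
Of disc_a, disc_b, disc_c only 2 to 3 are there at a start; the rules pass over those that are not, and their reading is None.
At some moment in a run one of cap_ring may be knocked a few centimetres aside while the robot is not near it.
Once in a run the grip may slacken for a moment while it holds something.
It also fails if it takes over 208 s, if anything falls off the work surface, if the arm or the gripper's body presses on something with over 40 N, if the wrist force passes 120 N, or if a joint passes its speed limit or range.

## Robot

A 7-joint arm with a two-finger parallel gripper is mounted at the origin on a cart in front of the work surface, level with it; the furniture and walls round the work are solid. World frame = base frame: x ahead of the robot, y to its left, z up, the work surface at z = 0. Lengths are in m, angles in degrees, forces in N, time in s.
With the tool pointing down it reaches from about 0.425 to 0.875 m from the base axis. Payload 4.7 kg.
Tool frame: the origin (TCP) lies on the centre line of the jaws, within the pads' length; the fingertips stand 25 mm ahead of it and the grasp point (between the pads) lies 6 mm ahead of it; z points along the fingers, y is the direction in which the jaws open and shut (so a half turn about z gives the same grasp; the last joint's range is limited). The gripper opens to 87 mm and grips with 3 to 60 N. Pads are 19 mm wide; open, the fingers measure 117 mm over their backs; the gripper's body (75 mm by 190 mm) begins 51 mm behind the grasp point.
Start: joints at [70.995, 18.392, -4.016, 83.108, 1.295, 78.541, -3.26], TCP at [0.22, -0.612, 0.248] pointing down, gripper open.
Joint ranges: [-163.93, 163.93], [-17.29, 119.83], [-79.2, 71.16], [3.27, 140.29], [-89.18, 269.18], [5.43, 117.66], [-154.24, 154.24]. Speed limits (degrees/s): [147.25, 147.25, 180, 180, 180, 180, 180].

## Interface

Orientations are given as [roll, pitch, yaw] about the fixed x, y, z axes, in that order (R = Rz(yaw) Ry(pitch) Rx(roll)).
In Python, from cell import env gives the robot as it stands.
- The arm moves only by the shell command python3 -m creep 'ROWS' [OPENING] [FORCE]. ROWS is JSON, a list of rows, each an object of numbers: "tx", "ty", "tz": the shift along the tool's x, y, z in m; "rx", "ry", "rz": the turn, a rotation vector about the tool's x, y, z in degrees. In form: [{"tx": .., "ty": .., "tz": .., "rx": .., "ry": .., "rz": ..}, ...]. A call has 1 to 20 rows; each row shifts and turns the commanded pose from where the row before left it, along the tool's axes as they then stand; what a row does not reach is not made up. A row lasts 1/8 s, in which the tool goes at most 62.5 mm and 10.7 degrees, less where a joint would pass 70% of its speed; a pose out of reach is approached as far as the arm can. A call is refused whole if a number of a shift passes 0.0625 or a number of a turn 10.7, either way. A call with a gripper value outside its range is refused whole. OPENING is the finger opening in m, from 0 to 0.087, set as the call begins (- or left out, the last holds). The fingers move at their own pace and stop on an object; FORCE is the grip in N (left out, the last holds). Time passes only in rows, so rows that do not move let the fingers close. It gives the time, the measured TCP pose, the force and the opening at its end, in the units of the state.
- env.get_obs(): the state, without advancing time (a new reading comes with each control period).
- env.read_camera(name): name is "side" or "top" or "wrist"; returns a dict with "pixels" (384x512x3 uint8, red, green, blue), "intrinsics" (3x3 intrinsics, pixels), "R" (3x3) and "t" (3): a world point X has camera coordinates R X + t. Camera axes: x right, y down, z forward; pixel columns grow to the right and rows downward; lengths in m; the calibration is good to about 2 mm. A picture is of the moment at which its call begins. There is no depth.
- env.sign_off(): hands the job in, once; it reports no verdict.
The state is a dict: "time_s": time; "qpos": joint angles; "joint_velocities": joint speeds; "effort": joint torques, N m; "tool_pos": TCP position; "tool_rot": TCP orientation; "force": force on the tool from outside, world axes, zero at the start; "wrist_torque": the same for the moment, N m; "grip_width": finger opening in m.
Only numpy, scipy, OpenCV 4.12 (cv2) and the standard library are available. Lean on these libraries where they do the work, as an engineer would, in place of code of your own. Each camera call takes 0.05 s, during which the arm holds its last target.

## Working session

There is one attempt and no reset: what is moved stays moved. The work goes in short steps, Python scripts to look and compute and a shell command to move; the robot and the scene stay as the last step left them, time stands still between calls to the robot, and variables do not carry over. Pictures are saved under pics/ and viewed, and the job is handed in when it is done.

```bash
ls; mkdir -p pics; cat > h.py <<'E'
from cell import env
import numpy as np, cv2
def shot(n,f=None):
    c=env.read_camera(n)
    if f: cv2.imwrite('pics/'+f,c['pixels'][:,:,::-1])
    return c
def ray(c,u,v,z):
    K=np.array(c['intrinsics']);R=np.array(c['R']);t=np.array(c['t'])
    d=R.T@np.linalg.inv(K)@np.array([u,v,1.]);o=-R.T@t
    return o+d*(z-o[2])/d[2]
def proj(c,X):
    p=np.array(c['intrinsics'])@(np.array(c['R'])@np.array(X)+np.array(c['t']));return p[:2]/p[2]
E
python3 - <<'E'
from h import *
for n in ['top','side','wrist']:
    c=shot(n,n+'0.png'); print(n,-np.array(c['R']).T@c['t'],np.round(c['R'],2).tolist(),np.round(c['intrinsics'],0).tolist())
o=env.get_obs();print(o)
E
```

```text
pics
top [0.09757048 0.05763286 1.78543088] [[-0.33, -0.94, -0.01], [-0.92, 0.32, -0.24], [0.23, -0.07, -0.97]] [[464.0, 0.0, 254.0], [0.0, 464.0, 187.0], [0.0, 0.0, 1.0]]
side [ 0.54378466 -1.30818228  0.77105935] [[1.0, 0.04, -0.01], [0.01, -0.48, -0.88], [-0.04, 0.88, -0.48]] [[454.0, 0.0, 250.0], [0.0, 454.0, 198.0], [0.0, 0.0, 1.0]]
wrist [ 0.28450736 -0.5884853   0.38393367] [[0.34, -0.94, -0.0], [-0.91, -0.33, 0.25], [-0.24, -0.08, -0.97]] [[306.0, 0.0, 257.0], [0.0, 306.0, 185.0], [0.0, 0.0, 1.0]]
{'time_s': 0.15, 'qpos': array([70.99450273, 18.43157414, -4.01614986, 83.16075293,  1.29604665,
       78.54073347, -3.26203832]), 'joint_velocities': array([-0.00187742, -0.13245114, -0.00713701, -0.15259124, -0.0476936 ,
       -0.02671975,  0.08284731]), 'effort': array([-5.32501763e-04, -4.91796970e+01, -4.05030884e-01, -3.12874138e+01,
       -6.40130346e-02,  4.05137998e-02,  1.14876384e-04]), 'tool_pos': array([ 0.2201458 , -0.61116412,  0.24667037]), 'tool_rot': array([-1.79912221e+02,  5.95699322e-03,  1.98136949e+01]), 'force': array([-0.44547647, -0.31376698,  0.0583271 ]), 'wrist_torque': array([ 0.03420329, -0.02487392, -0.01086211]), 'grip_width': 0.08689596788840583}
```

View pics/top0.png

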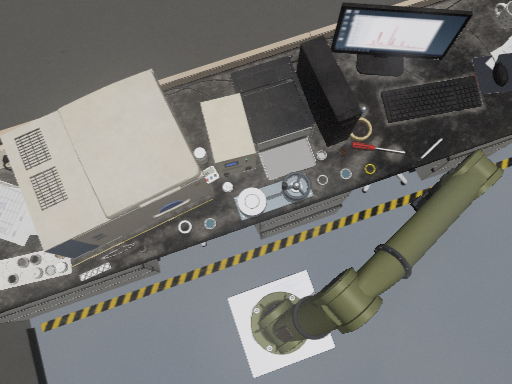

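View pics/side0.png

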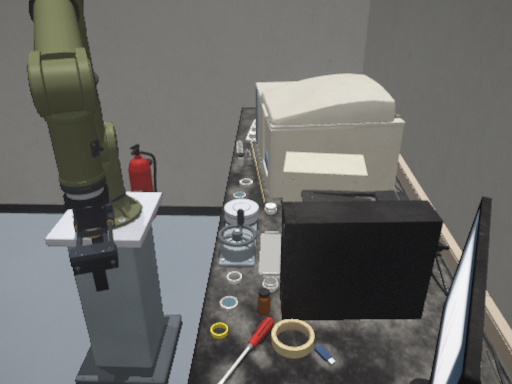

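View pics/wrist0.png

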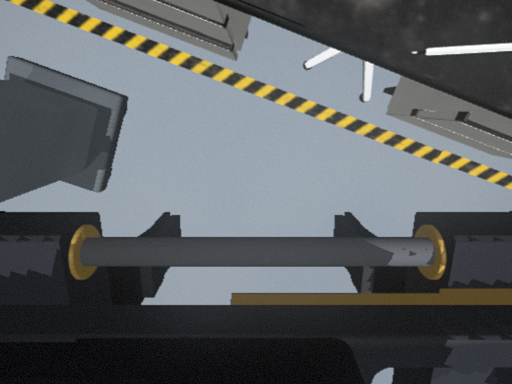

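```bash
python3 - <<'E'
import cv2
a=cv2.imread('pics/top0.png')
cv2.imwrite('pics/c1.png',cv2.resize(a[140:250,170:300],None,fx=6,fy=5.4,interpolation=2)[:600])
cv2.imwrite('pics/c2.png',cv2.resize(a[130:215,265:390],None,fx=6,fy=6,interpolation=2))
b=cv2.imread('pics/side0.png')
cv2.imwrite('pics/c3.png',cv2.resize(b[165:345,195:320],None,fx=3.3,fy=3.3,interpolation=2))
E
```

```text
(no output)
```

View pics/c1.png

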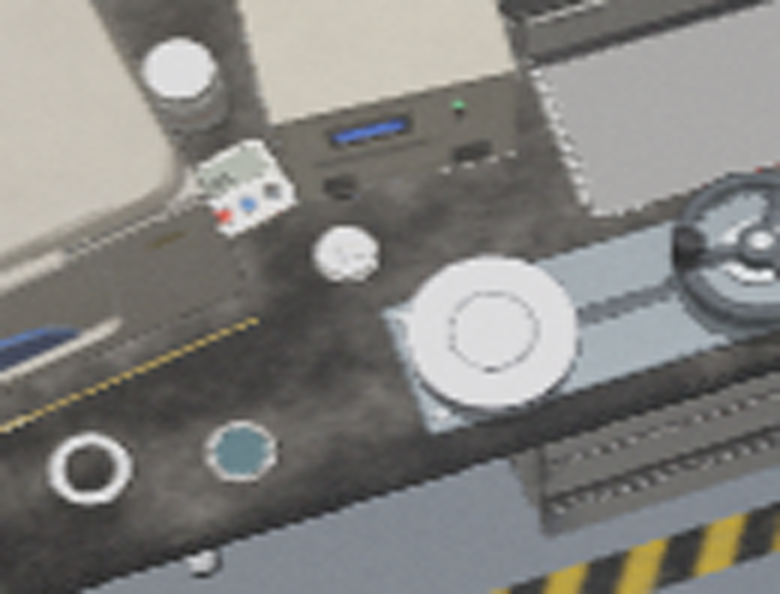

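View pics/c2.png

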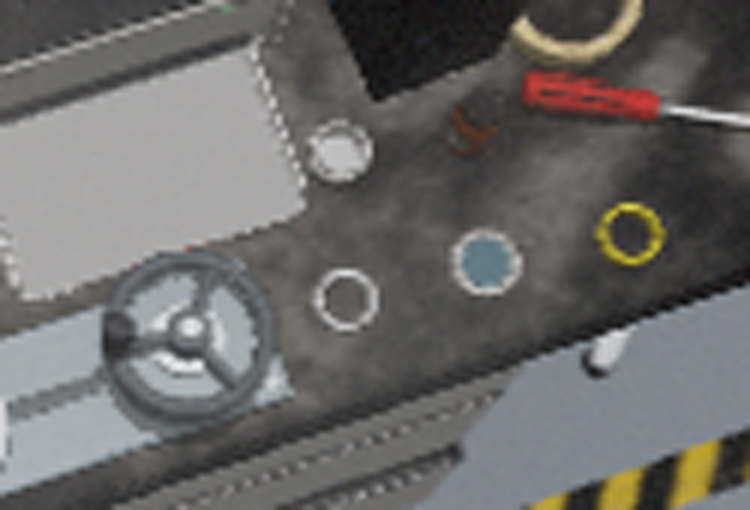

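View pics/c3.png

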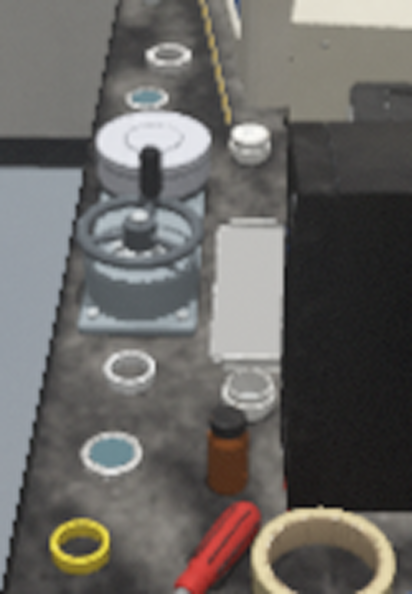

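```bash
cat >> h.py <<'E'
def ell(img,box,lo,hi,space='hsv',big=True):
    u0,v0,u1,v1=box
    x=img[v0:v1,u0:u1]
    m=cv2.inRange(cv2.cvtColor(x,cv2.COLOR_RGB2HSV),np.array(lo),np.array(hi))
    cs,_=cv2.findContours(m,cv2.RETR_EXTERNAL,cv2.CHAIN_APPROX_NONE)
    r=[]
    for c in sorted(cs,key=cv2.contourArea,reverse=True)[:3]:
        if cv2.contourArea(c)<8: continue
        f=np.zeros_like(m);cv2.drawContours(f,[c],-1,255,-1);M=cv2.moments(f,True)
        e=cv2.minAreaRect(c)
        r.append((M['m10']/M['m00']+u0,M['m01']/M['m00']+v0,e[1][0]+1,e[1][1]+1))
    return r
E
python3 - <<'E'
from h import *
c=shot('top');im=c['pixels']; s=shot('side');si=s['pixels']
W=([0,0,170],[180,60,255])
def do(n,cam,box,z,lo,hi):
    for r in ell(cam['pixels'],box,lo,hi)[:1]:
        print(n,np.round(r,1),np.round(ray(cam,r[0],r[1],z),4))
L,H=[0,0,150],[180,90,255]
do('base',c,(172,215,198,240),.013,L,H)
do('base',s,(236,174,256,190),.013,L,H)
do('d1',c,(200,213,222,234),.008,[80,50,60],[110,255,255])
do('d1',s,(230,188,250,202),.008,[80,50,60],[110,255,255])
do('d2',c,(336,164,358,184),.008,[80,50,60],[110,255,255])
do('d2',s,(215,292,242,312),.008,[80,50,60],[110,255,255])
do('cap',c,(313,172,333,189),.012,L,H)
do('cap',s,(224,268,245,286),.012,L,H)
do('table',c,(233,180,270,217),.053,[0,0,190],[180,40,255])
do('table',s,(220,196,262,224),.053,[0,0,190],[180,40,255])
for z in(.05,.055,.06):print(ray(c,252,200,z))
do('yel',c,(360,160,382,180),.012,[20,120,80],[35,255,255])
print('hub',ray(c,265+190/6,130+327/6,.079),ray(s,195+140/3.3,165+220/3.3,.079))
print('grip',ray(c,265+117/6,130+325/6,.122),ray(s,195+150/3.3,165+152/3.3,.122))
print('vials?',ray(c,228,183,.05),ray(c,321,155,.05), ray(c,343,151,.064))
print('edge front', ray(c,200,248,0))
E
```

```text
base [184.4 226.4  13.   14. ] [0.4556 0.2267 0.013 ]
base [245.6 181.2   7.   14. ] [0.4569 0.2262 0.013 ]
d1 [209.8 223.    7.7   8.2] [0.4362 0.1304 0.008 ]
d1 [238.9 194.1   3.    7. ] [0.4376 0.1309 0.008 ]
d2 [345.3 173.1   7.4   7.4] [ 0.4471 -0.4389  0.008 ]
d2 [228.5 301.7   8.   12. ] [ 0.4476 -0.4405  0.008 ]
cap [322.4 179.5  10.4  10.4] [ 0.4524 -0.3427  0.012 ]
cap [233.8 275.8  11.   16. ] [ 0.4538 -0.3428  0.012 ]
table [251.5 201.   28.6  28.6] [ 0.4556 -0.0478  0.053 ]
table [241.1 206.4  17.   34. ] [ 0.4562 -0.0379  0.053 ]
[ 0.4590681  -0.05108213  0.05      ]
[ 0.45802658 -0.05076891  0.055     ]
[ 0.45698506 -0.05045568  0.06      ]
yel [369.5 168.6  10.9  10.9] [ 0.4316 -0.5353  0.012 ]
hub [ 0.45318345 -0.22870695  0.079     ] [ 0.4574693  -0.22912892  0.079     ]
grip [ 0.46042088 -0.17959756  0.122     ] [ 0.46429883 -0.1872585   0.122     ]
vials? [0.55330833 0.01395788 0.05      ] [ 0.53882552 -0.36534262  0.05      ] [ 0.52185598 -0.44844193  0.064     ]
edge front [0.3583185  0.19651092 0.        ]
```

```bash
python3 -m creep '[{"rz":9.9},{"rz":9.9},{"tx":0.06},{"tx":0.06},{"tx":0.06},{"tx":0.056},{"ty":-0.06},{"ty":-0.06},{"ty":-0.06},{"ty":-0.06},{"ty":-0.06},{"ty":-0.06},{"ty":-0.06},{"ty":-0.06},{"ty":-0.06},{"ty":-0.06},{"ty":-0.06},{"ty":-0.06},{"ty":-0.06},{"ty":-0.058}]' 0.087 40
```

```text
$[0]: bad value
```

```bash
python3 -m creep '[{"tx":0,"ty":0,"tz":0,"rx":0,"ry":0,"rz":9.9},{"tx":0,"ty":0,"tz":0,"rx":0,"ry":0,"rz":9.9},{"tx":0.06,"ty":0,"tz":0,"rx":0,"ry":0,"rz":0},{"tx":0.06,"ty":0,"tz":0,"rx":0,"ry":0,"rz":0},{"tx":0.06,"ty":0,"tz":0,"rx":0,"ry":0,"rz":0},{"tx":0.056,"ty":0,"tz":0,"rx":0,"ry":0,"rz":0}]' 0.087 40
```

```text
time_s: 1.0
tool_pos: [0.4583, -0.6111, 0.2474]
tool_rot: [-180.0, -0.0, 0.0]
force: [0.2, -0.1, 0.6]
grip_width: 0.0867
```

```bash
python3 -m creep '[{"tx":0,"ty":-0.06,"tz":0,"rx":0,"ry":0,"rz":0},{"tx":0,"ty":-0.06,"tz":0,"rx":0,"ry":0,"rz":0},{"tx":0,"ty":-0.06,"tz":0,"rx":0,"ry":0,"rz":0},{"tx":0,"ty":-0.06,"tz":0,"rx":0,"ry":0,"rz":0},{"tx":0,"ty":-0.06,"tz":0,"rx":0,"ry":0,"rz":0},{"tx":0,"ty":-0.06,"tz":0,"rx":0,"ry":0,"rz":0},{"tx":0,"ty":-0.06,"tz":0,"rx":0,"ry":0,"rz":0},{"tx":0,"ty":-0.06,"tz":0,"rx":0,"ry":0,"rz":0},{"tx":0,"ty":-0.06,"tz":0,"rx":0,"ry":0,"rz":0},{"tx":0,"ty":-0.06,"tz":0,"rx":0,"ry":0,"rz":0},{"tx":0,"ty":-0.06,"tz":0,"rx":0,"ry":0,"rz":0},{"tx":0,"ty":-0.06,"tz":0,"rx":0,"ry":0,"rz":0},{"tx":0,"ty":-0.06,"tz":0,"rx":0,"ry":0,"rz":0},{"tx":0,"ty":-0.03,"tz":0,"rx":0,"ry":0,"rz":0},{"tx":0,"ty":0,"tz":0,"rx":0,"ry":0,"rz":0},{"tx":0,"ty":0,"tz":0,"rx":0,"ry":0,"rz":0}]'
python3 - <<'E'
from h import *
c=shot('wrist','w1.png');print(env.get_obs()['tool_pos'],-np.array(c['R']).T@c['t'])
print(proj(c,[.4565,.2265,.013]),proj(c,[.437,.1305,.008]))
E
```

```text
time_s: 3.0
tool_pos: [0.4563, 0.1972, 0.2473]
tool_rot: [179.9, 0.0, -0.1]
force: [0.2, 0.2, -0.1]
grip_width: 0.0871
[0.45642668 0.19679759 0.24729958] [0.52466894 0.19694342 0.38464053]
[232.31464331 162.82714103] [308.87377771 177.23733076]
```

View pics/w1.png

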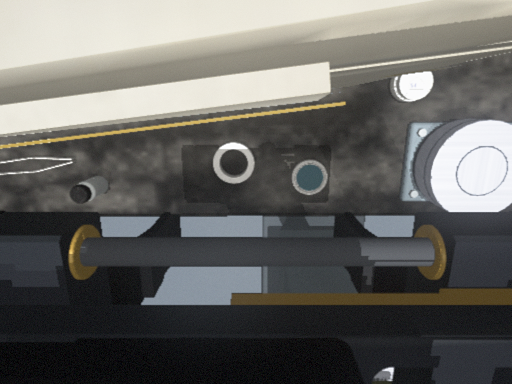

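```bash
python3 - <<'E'
from h import *
c=shot('wrist');im=c['pixels']
L,H=[0,0,150],[180,90,255]
def do(n,box,z,lo,hi):
    for r in ell(im,box,lo,hi)[:1]: print(n,np.round(r,1),np.round(ray(c,r[0],r[1],z),4))
do('base',(205,135,262,192),.013,L,H)
do('d1',(286,152,334,200),.008,[80,50,50],[110,255,255])
print('vial',ray(c,82,193,.05),'yl',ray(c,200,118,0),ray(c,330,103,0),'boxlow',ray(c,330,92,0),ray(c,330,92,.1))
for z in(.05,.054,.058):print('circle',ray(c,482,170,z))
cv2.imwrite('pics/w1c.png',cv2.resize(im[100:225,400:512,::-1],None,fx=4.5,fy=4.5,interpolation=2))
E
```

```text
base [232.8 162.4  40.   41. ] [0.4572 0.2255 0.013 ]
d1 [309.  177.1  25.   26. ] [0.4372 0.13   0.008 ]
vial [0.42908962 0.39472901 0.05      ] yl [0.51025594 0.26556499 0.        ] [0.52775998 0.10678362 0.        ] boxlow [0.54055768 0.10753063 0.        ] [0.53646229 0.13064149 0.1       ]
circle [ 0.45471628 -0.05580498  0.05      ]
circle [ 0.455554   -0.05279018  0.054     ]
circle [ 0.45639171 -0.04977538  0.058     ]
```

View pics/w1c.png

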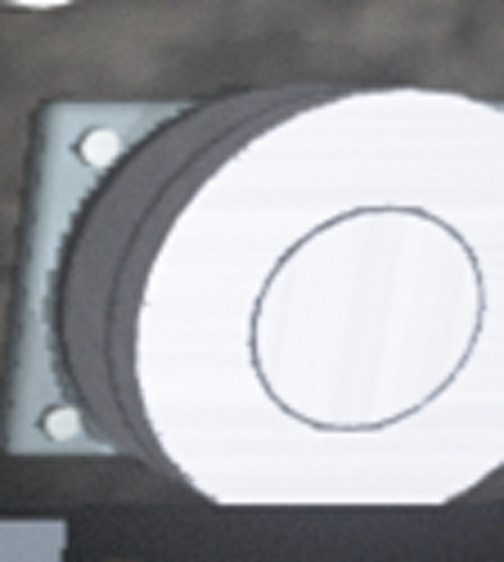

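```bash
python3 - <<'E'
from h import *
print(env.get_obs()['qpos'])
c=shot('top','t1.png');im=c['pixels']
cv2.imwrite('pics/t1c.png',cv2.resize(im[130:260,90:290,::-1],None,fx=4,fy=4,interpolation=2))
s=shot('side');cv2.imwrite('pics/s1c.png',cv2.resize(s['pixels'][60:260,180:330,::-1],None,fx=3,fy=3,interpolation=2))
E
```

```text
[  15.957438      1.58931671  -42.64041798  103.03379889    1.15467061
   75.82921824 -117.10514053]
```

View pics/t1c.png

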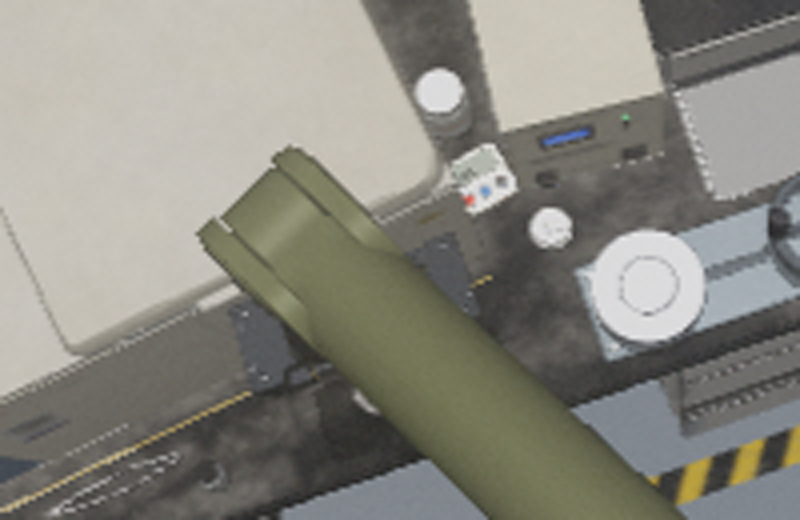

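View pics/s1c.png

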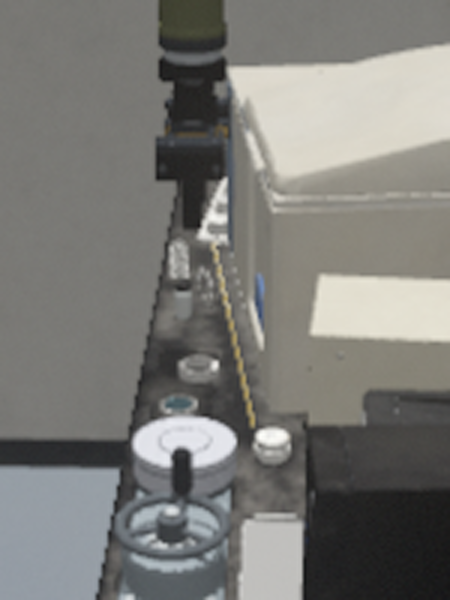

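```bash
python3 -m creep '[{"tx":-0.004,"ty":-0.029,"tz":0,"rx":0,"ry":0,"rz":0},{"tx":0,"ty":0,"tz":0,"rx":0,"ry":6,"rz":0},{"tx":0,"ty":0,"tz":0,"rx":0,"ry":6,"rz":0},{"tx":-0.0104,"ty":0,"tz":0.0489,"rx":0,"ry":0,"rz":0},{"tx":-0.0104,"ty":0,"tz":0.0489,"rx":0,"ry":0,"rz":0},{"tx":-0.0104,"ty":0,"tz":0.0489,"rx":0,"ry":0,"rz":0},{"tx":0,"ty":0,"tz":0,"rx":0,"ry":0,"rz":0}]'
python3 - <<'E'
from h import *
print(env.get_obs()['qpos'],env.get_obs()['tool_pos'])
s=shot('side');cv2.imwrite('pics/s2c.png',cv2.resize(s['pixels'][60:260,180:330,::-1],None,fx=3,fy=3,interpolation=2))
w=shot('wrist','w2.png');print(proj(w,[.457,.226,.013]))
E
```

```text
time_s: 4.08
tool_pos: [0.4492, 0.2253, 0.0941]
tool_rot: [179.9, -11.5, 0.0]
force: [0.4, 0.4, -0.1]
grip_width: 0.0873
[  12.8942435     4.78791301  -47.9586605   120.50281549   13.87647303
   47.63874119 -133.28642886] [0.44922871 0.22531865 0.09406711]
[256.88619037 214.03371138]
```

View pics/s2c.png

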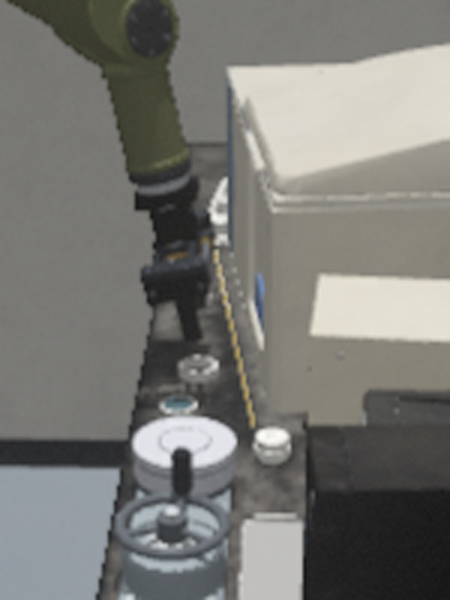

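View pics/w2.png

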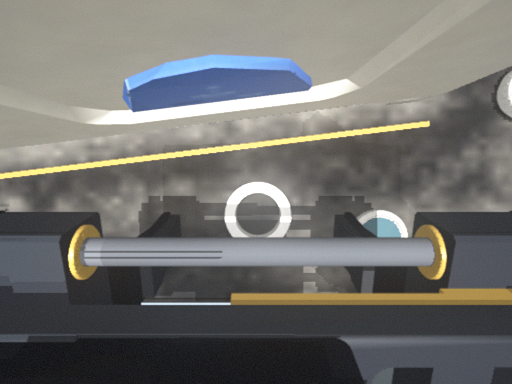

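```bash
python3 -m creep '[{"tx":-0.0035,"ty":0,"tz":0.0217,"rx":0,"ry":0,"rz":0},{"tx":-0.0035,"ty":0,"tz":0.0217,"rx":0,"ry":0,"rz":0},{"tx":-0.0015,"ty":0,"tz":0.0157,"rx":0,"ry":0,"rz":0},{"tx":0,"ty":0,"tz":0,"rx":0,"ry":0,"rz":0},{"tx":0,"ty":0,"tz":0,"rx":0,"ry":0,"rz":0}]'
```

```text
time_s: 4.8
tool_pos: [0.4577, 0.2281, 0.0401]
tool_rot: [-179.9, -12.2, -0.0]
force: [-0.4, -0.2, 0.2]
grip_width: 0.0867
```

```bash
python3 -m creep '[{"tx":0,"ty":0,"tz":0,"rx":0,"ry":0,"rz":0},{"tx":0,"ty":0,"tz":0,"rx":0,"ry":0,"rz":0}]'; python3 - <<'E'
from h import *
for i in range(3):
    c=shot('wrist'); print(env.get_obs()['tool_pos'],env.get_obs()['qpos'].round(2)); print(proj(c,[.457,.226,.013]))
for r in ell(c['pixels'],(210,160,310,240),[0,0,150],[180,90,255]): print(r,ray(c,r[0],r[1],.013))
cv2.imwrite('pics/w3.png',c['pixels'][:,:,::-1])
E
```

```text
time_s: 5.05
tool_pos: [0.4566, 0.2276, 0.0388]
tool_rot: [-180.0, -12.1, 0.0]
force: [-0.8, -0.0, 0.3]
grip_width: 0.0868
[0.45637027 0.22755526 0.0384829 ] [   9.63   11.84  -46.08  122.47   23.57   41.6  -141.78]
[258.67028782 237.54157722]
[0.4562394  0.22751864 0.03830595] [   9.62   11.86  -46.07  122.48   23.57   41.6  -141.79]
[258.56727884 237.30822544]
[0.45615127 0.22747334 0.03817155] [   9.62   11.87  -46.07  122.49   23.57   41.6  -141.79]
[258.50189091 237.12894779]
(258.96553738317755, 213.1676401869159, 89.0, 44.0) [0.47081596 0.2257432  0.013     ]
```

View pics/w3.png

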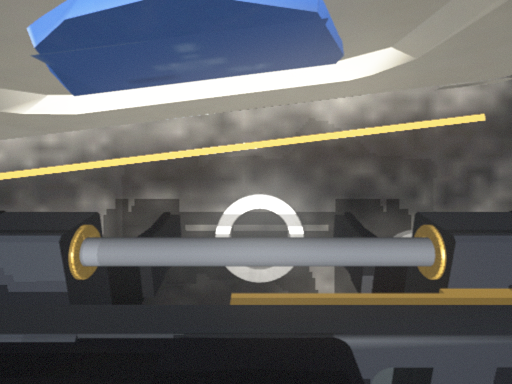

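```bash
python3 -m creep '[{"tx":-0.006,"ty":0.0012,"tz":0.009,"rx":0,"ry":0,"rz":0},{"tx":0,"ty":0,"tz":0,"rx":0,"ry":0,"rz":0},{"tx":0,"ty":0,"tz":0,"rx":0,"ry":0,"rz":0},{"tx":0,"ty":0,"tz":0,"rx":0,"ry":0,"rz":0}]'; python3 -m creep '[{"tx":0,"ty":0,"tz":0,"rx":0,"ry":0,"rz":0},{"tx":0,"ty":0,"tz":0,"rx":0,"ry":0,"rz":0},{"tx":0,"ty":0,"tz":0,"rx":0,"ry":0,"rz":0},{"tx":0,"ty":0,"tz":0,"rx":0,"ry":0,"rz":0},{"tx":0,"ty":0,"tz":0,"rx":0,"ry":0,"rz":0},{"tx":0,"ty":0,"tz":0,"rx":0,"ry":0,"rz":0}]' 0.03 40
```

```text
time_s: 5.7
tool_pos: [0.4519, 0.2262, 0.0278]
tool_rot: [180.0, -12.0, 0.0]
force: [0.1, 1.0, 0.4]
grip_width: 0.0871
time_s: 6.45
tool_pos: [0.452, 0.2263, 0.0279]
tool_rot: [180.0, -12.0, 0.0]
force: [-0.2, -0.9, 0.4]
grip_width: 0.05
```

```bash
python3 -m creep '[{"tx":0.0085,"ty":0,"tz":-0.04,"rx":0,"ry":0,"rz":0},{"tx":0.0085,"ty":0,"tz":-0.04,"rx":0,"ry":0,"rz":0},{"tx":0.0085,"ty":0,"tz":-0.04,"rx":0,"ry":0,"rz":0},{"tx":0,"ty":0.03,"tz":0,"rx":0,"ry":0,"rz":0},{"tx":0,"ty":0.03,"tz":0,"rx":0,"ry":0,"rz":0},{"tx":0,"ty":0,"tz":0,"rx":0,"ry":0,"rz":0},{"tx":0,"ty":0,"tz":0,"rx":0,"ry":0,"rz":0}]'; python3 - <<'E'
from h import *
for n in('top','side','wrist'):
    c=shot(n,'l1%s.png'%n)
    np.savez('pics/l1%s.npz'%n,**c)
print(proj(c,[.4565,-.0485,.054]),env.get_obs()['tool_pos'])
a=cv2.imread('pics/l1top.png');cv2.imwrite('pics/x1.png',cv2.resize(a[180:222,228:278],None,fx=12,fy=12,interpolation=cv2.INTER_CUBIC))
a=cv2.imread('pics/l1side.png');cv2.imwrite('pics/x2.png',cv2.resize(a[190:250,210:270],None,fx=10,fy=10,interpolation=cv2.INTER_CUBIC))
E
```

```text
time_s: 7.32
tool_pos: [0.4517, 0.1668, 0.1503]
tool_rot: [-180.0, -12.0, 0.0]
force: [-0.1, -0.3, -2.8]
grip_width: 0.0497
[523.97800532 213.7993126 ] [0.45180667 0.1673812  0.15042689]
```

View pics/x1.png

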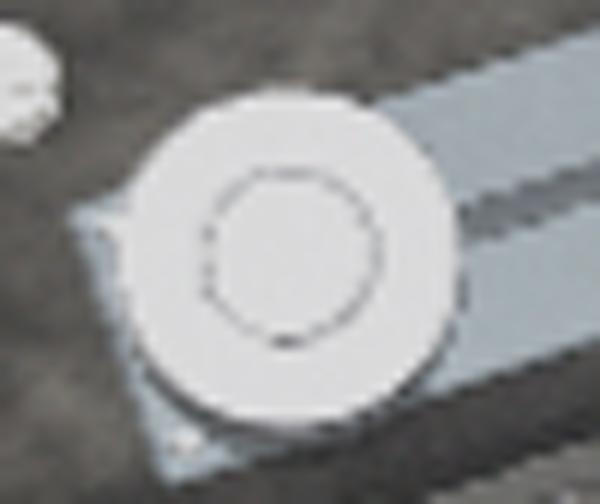

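View pics/x2.png

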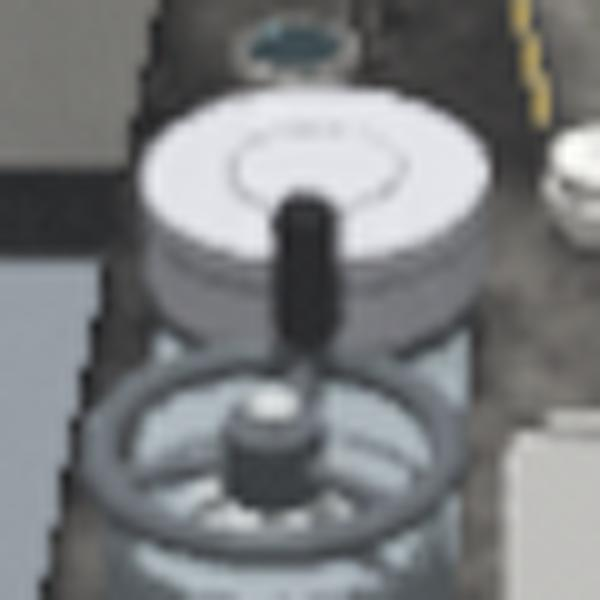

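View pics/l1wrist.png

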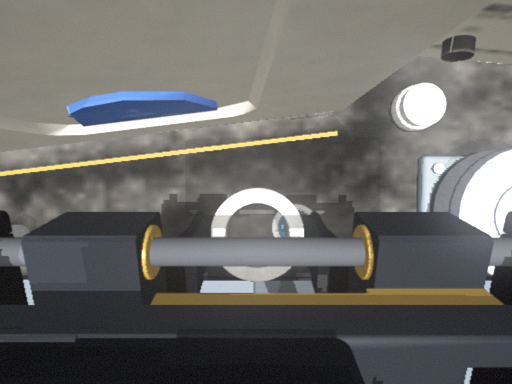

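```bash
python3 - <<'E'
from h import *
t=shot('top');s=shot('side')
for z in(.050,.053,.056,.059): print(z,ray(t,252,200.9,z),ray(s,241.2,206.6,z))
t0=[252,200.9]
E
```

```text
0.05 [ 0.45574886 -0.04991481  0.05      ] [ 0.45615777 -0.03413245  0.05      ]
0.053 [ 0.45512969 -0.04972889  0.053     ] [ 0.45652235 -0.03943319  0.053     ]
0.056 [ 0.45451051 -0.04954298  0.056     ] [ 0.45688692 -0.04473393  0.056     ]
0.059 [ 0.45389134 -0.04935706  0.059     ] [ 0.4572515  -0.05003467  0.059     ]
```

```bash
python3 -m creep '[{"tx":0,"ty":0.054,"tz":0,"rx":0,"ry":0,"rz":0},{"tx":0,"ty":0.054,"tz":0,"rx":0,"ry":0,"rz":0},{"tx":0,"ty":0.054,"tz":0,"rx":0,"ry":0,"rz":0},{"tx":0,"ty":0.0549,"tz":0,"rx":0,"ry":0,"rz":0},{"tx":0,"ty":0,"tz":0,"rx":0,"ry":0,"rz":0},{"tx":0,"ty":0,"tz":0,"rx":0,"ry":0,"rz":0},{"tx":-0.0056,"ty":0,"tz":0.0264,"rx":0,"ry":0,"rz":0},{"tx":-0.0056,"ty":0,"tz":0.0264,"rx":0,"ry":0,"rz":0},{"tx":0,"ty":0,"tz":0,"rx":0,"ry":0,"rz":0},{"tx":0,"ty":0,"tz":0,"rx":0,"ry":0,"rz":0},{"tx":0,"ty":0,"tz":0,"rx":0,"ry":0,"rz":0}]'; python3 - <<'E'
from h import *
for n in('top','side','wrist'):
    c=shot(n,'p1%s.png'%n)
print(env.get_obs()['tool_pos'])
a=cv2.imread('pics/p1top.png');cv2.imwrite('pics/x1.png',cv2.resize(a[180:222,228:278],None,fx=12,fy=12,interpolation=cv2.INTER_CUBIC))
a=cv2.imread('pics/p1side.png');cv2.imwrite('pics/x2.png',cv2.resize(a[150:250,190:290],None,fx=6,fy=6,interpolation=cv2.INTER_CUBIC))
E
```

```text
time_s: 8.95
tool_pos: [0.4533, -0.0504, 0.098]
tool_rot: [180.0, -12.1, 0.1]
force: [0.7, -0.3, -1.8]
grip_width: 0.05
[ 0.45271731 -0.05065989  0.09745734]
```

View pics/p1wrist.png

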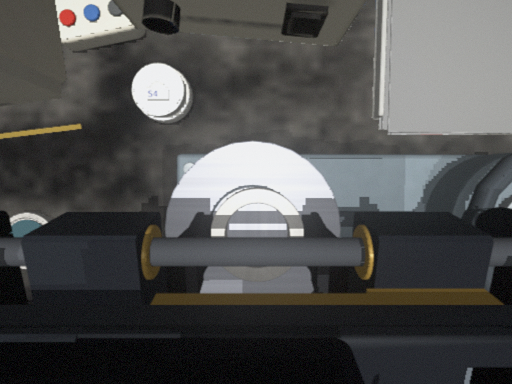

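View pics/x2.png

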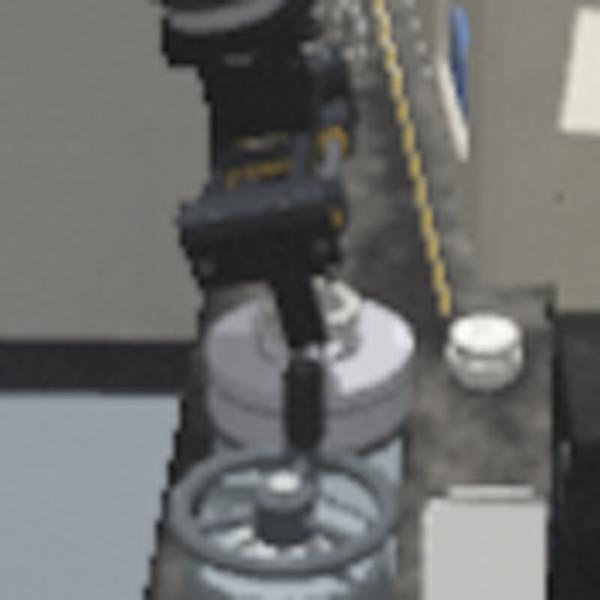

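```bash
python3 - <<'E'
from h import *
c=shot('wrist');im=c['pixels'].astype(int)
print(env.get_obs()['tool_pos'])
g=im.min(2)
P=[]
for v in (150,158,166,174,182,190):
    row=g[v,120:400]; b=np.where(row>165)[0]+120; print(v,b.min(),b.max())
    P+= [ray(c,b.min()-.5,v,.058)[:2],ray(c,b.max()+.5,v,.058)[:2]]
P=np.array(P);A=np.c_[2*P,np.ones(len(P))];s=np.linalg.lstsq(A,(P**2).sum(1),rcond=None)[0];print('circle fit',s[:2],np.sqrt(s[2]+s[0]**2+s[1]**2))
print(np.hypot(*(P-[.456,-.0495]).T).round(4))
E
```

```text
[ 0.45253795 -0.05068229  0.09725858]
150 213 291
158 200 304
166 184 313
174 183 321
182 179 326
190 174 331
circle fit [ 0.45633603 -0.0480508 ] 0.054091450498600355
[0.0546 0.0535 0.0548 0.0533 0.0579 0.0531 0.0553 0.0534 0.0546 0.053
 0.055  0.0533]
```

```bash
python3 -m creep '[{"tx":-0.0015,"ty":-0.0015,"tz":0.0068,"rx":0,"ry":0,"rz":0},{"tx":0,"ty":0,"tz":0,"rx":0,"ry":0,"rz":0},{"tx":0,"ty":0,"tz":0,"rx":0,"ry":0,"rz":0},{"tx":0,"ty":0,"tz":0,"rx":0,"ry":0,"rz":0}]'; python3 - <<'E'
from h import *
c=shot('wrist','p2.png');print(env.get_obs()['tool_pos'])
z=env.get_obs()['tool_pos'][2]-.0279+.013
print(z,[ray(c,u,228,z) for u in (212,257.5,303)])
E
```

```text
time_s: 9.65
tool_pos: [0.4522, -0.0491, 0.0897]
tool_rot: [180.0, -12.0, 0.0]
force: [-0.3, 0.0, -2.0]
grip_width: 0.0497
[ 0.45216898 -0.04913515  0.08973194]
0.07483193822528966 [array([ 0.46010399, -0.02552393,  0.07483194]), array([ 0.46010845, -0.05002401,  0.07483194]), array([ 0.46011291, -0.07453246,  0.07483194])]
```

View pics/p2.png

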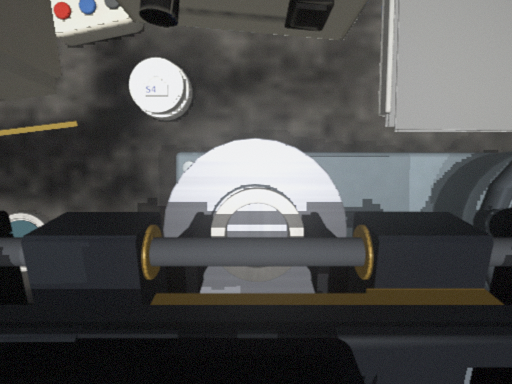

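```bash
python3 -m creep '[{"tx":-0.0012,"ty":0,"tz":0.002,"rx":0,"ry":0,"rz":0},{"tx":-0.0004,"ty":0,"tz":0.0015,"rx":0,"ry":0,"rz":0},{"tx":0,"ty":0,"tz":0,"rx":0,"ry":0,"rz":0},{"tx":0,"ty":0,"tz":0,"rx":0,"ry":0,"rz":0},{"tx":0,"ty":0,"tz":0,"rx":0,"ry":0,"rz":0}]'; python3 -m creep '[{"tx":-0.0002,"ty":0,"tz":0.001,"rx":0,"ry":0,"rz":0},{"tx":0,"ty":0,"tz":0,"rx":0,"ry":0,"rz":0},{"tx":0,"ty":0,"tz":0,"rx":0,"ry":0,"rz":0}]'
```

```text
time_s: 10.32
tool_pos: [0.4513, -0.0491, 0.0859]
tool_rot: [180.0, -12.0, 0.0]
force: [-0.0, 0.2, -1.3]
grip_width: 0.0499
time_s: 10.7
tool_pos: [0.4514, -0.0491, 0.0856]
tool_rot: [180.0, -12.0, 0.0]
force: [-4.0, -0.1, 4.1]
grip_width: 0.0498
```

```bash
python3 -m creep '[{"tx":0,"ty":0,"tz":0,"rx":0,"ry":0,"rz":0},{"tx":0,"ty":0,"tz":0,"rx":0,"ry":0,"rz":0},{"tx":0,"ty":0,"tz":0,"rx":0,"ry":0,"rz":0}]' 0.087; python3 -m creep '[{"tx":0.0062,"ty":0,"tz":-0.0294,"rx":0,"ry":0,"rz":0},{"tx":0.0125,"ty":0,"tz":-0.0587,"rx":0,"ry":0,"rz":0},{"tx":0,"ty":-0.05,"tz":0,"rx":0,"ry":0,"rz":0},{"tx":0,"ty":-0.05,"tz":0,"rx":0,"ry":0,"rz":0},{"tx":0,"ty":0,"tz":0,"rx":0,"ry":0,"rz":0},{"tx":0,"ty":0,"tz":0,"rx":0,"ry":0,"rz":0}]'; python3 - <<'E'
from h import *
for n in('top','wrist'): c=shot(n,'p3%s.png'%n); np.savez('pics/p3%s.npz'%n,**c)
print(env.get_obs()['tool_pos'],proj(c,[.4563,-.049,.0707]))
E
```

```text
time_s: 11.08
tool_pos: [0.4514, -0.0491, 0.085]
tool_rot: [180.0, -12.0, 0.0]
force: [-0.3, 0.1, 1.2]
grip_width: 0.0721
time_s: 11.82
tool_pos: [0.4511, 0.0504, 0.1748]
tool_rot: [180.0, -12.0, 0.0]
force: [-0.1, 0.1, -0.3]
grip_width: 0.0869
[0.45113728 0.04968027 0.17467905] [375.13191575 211.33398508]
```

View pics/p3wrist.png

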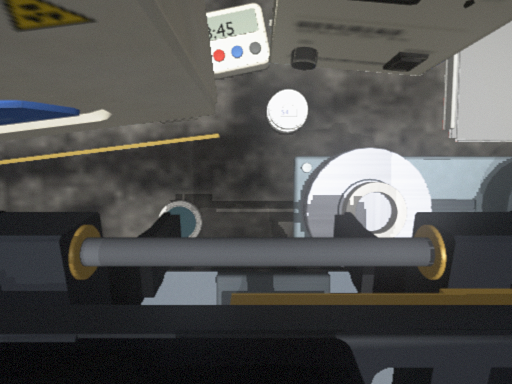

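```bash
python3 - <<'E'
import cv2
a=cv2.imread('pics/p3wrist.png');b=cv2.imread('pics/p3top.png')
x=cv2.resize(a[140:245,290:435],None,fx=4,fy=4,interpolation=2);cv2.imwrite('pics/x1.png',x)
x=cv2.resize(b[180:222,228:278],None,fx=12,fy=12,interpolation=2);cv2.imwrite('pics/x2.png',x)
E
```

```text
(no output)
```

View pics/x1.png

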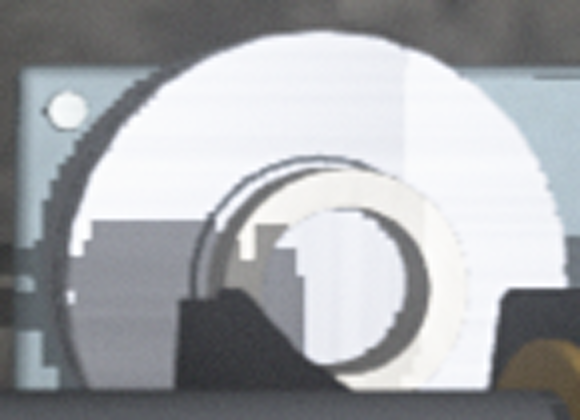

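View pics/x2.png

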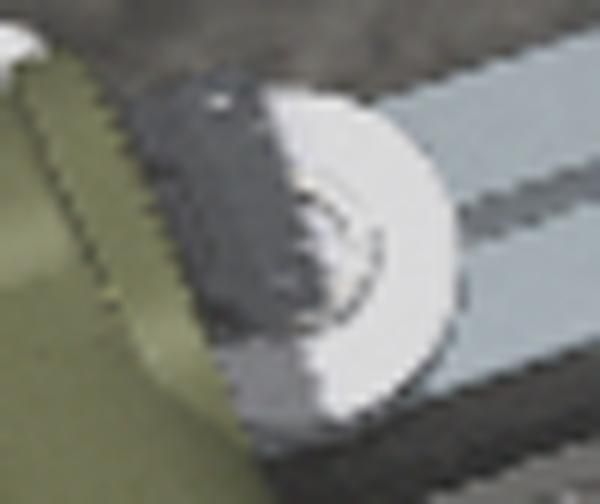

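```bash
python3 -m creep '[{"tx":-0.0093,"ty":-0.0404,"tz":-0.002,"rx":0,"ry":0,"rz":0},{"tx":-0.0093,"ty":-0.0404,"tz":-0.002,"rx":0,"ry":0,"rz":0},{"tx":-0.0083,"ty":0,"tz":0.0391,"rx":0,"ry":0,"rz":0},{"tx":-0.0083,"ty":0,"tz":0.0391,"rx":0,"ry":0,"rz":0},{"tx":-0.0083,"ty":0,"tz":0.0391,"rx":0,"ry":0,"rz":0},{"tx":0,"ty":0,"tz":0,"rx":0,"ry":0,"rz":0},{"tx":0,"ty":0,"tz":0,"rx":0,"ry":0,"rz":0},{"tx":0,"ty":0,"tz":0,"rx":0,"ry":0,"rz":0},{"tx":0,"ty":0,"tz":0,"rx":0,"ry":0,"rz":0}]';  python3 - <<'E'
from h import *
c=shot('wrist','w4.png')
print(env.get_obs()['tool_pos'],proj(c,[.4372,.130,.008]))
E
```

```text
time_s: 13.05
tool_pos: [0.4333, 0.1317, 0.0565]
tool_rot: [180.0, -12.2, -0.0]
force: [0.3, 0.1, -0.3]
grip_width: 0.0872
[0.43301905 0.13172415 0.05616432] [258.5408555 224.8349295]
```

View pics/w4.png

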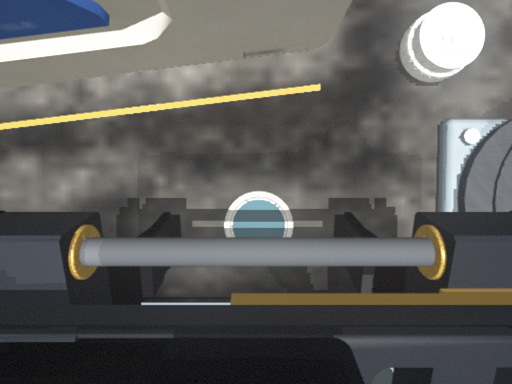

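```bash
python3 -m creep '[{"tx":-0.0033,"ty":0.001,"tz":0.014,"rx":0,"ry":0,"rz":0},{"tx":-0.0032,"ty":0,"tz":0.014,"rx":0,"ry":0,"rz":0},{"tx":0,"ty":0,"tz":0,"rx":0,"ry":0,"rz":0},{"tx":0,"ty":0,"tz":0,"rx":0,"ry":0,"rz":0},{"tx":0,"ty":0,"tz":0,"rx":0,"ry":0,"rz":0},{"tx":0,"ty":0,"tz":0,"rx":0,"ry":0,"rz":0}]'
```

```text
time_s: 13.85
tool_pos: [0.4322, 0.1307, 0.0267]
tool_rot: [180.0, -12.1, 0.0]
force: [0.9, -0.1, 2.0]
grip_width: 0.087
```

```bash
python3 -m creep '[{"tx":0.0002,"ty":0,"tz":-0.0008,"rx":0,"ry":0,"rz":0},{"tx":0,"ty":0,"tz":0,"rx":0,"ry":0,"rz":0},{"tx":0,"ty":0,"tz":0,"rx":0,"ry":0,"rz":0}]'; python3 -m creep '[{"tx":0,"ty":0,"tz":0,"rx":0,"ry":0,"rz":0},{"tx":0,"ty":0,"tz":0,"rx":0,"ry":0,"rz":0},{"tx":0,"ty":0,"tz":0,"rx":0,"ry":0,"rz":0},{"tx":0,"ty":0,"tz":0,"rx":0,"ry":0,"rz":0},{"tx":0,"ty":0,"tz":0,"rx":0,"ry":0,"rz":0},{"tx":0,"ty":0,"tz":0,"rx":0,"ry":0,"rz":0}]' 0.03 40
```

```text
time_s: 14.22
tool_pos: [0.4314, 0.1307, 0.027]
tool_rot: [180.0, -12.0, 0.0]
force: [0.5, -0.6, 0.4]
grip_width: 0.0874
time_s: 14.98
tool_pos: [0.4317, 0.1307, 0.0272]
tool_rot: [180.0, -12.0, 0.0]
force: [-0.0, 0.9, -0.6]
grip_width: 0.0433
```

```bash
python3 -m creep '[{"tx":0.0083,"ty":0,"tz":-0.0391,"rx":0,"ry":0,"rz":0},{"tx":0.0083,"ty":0,"tz":-0.0391,"rx":0,"ry":0,"rz":0},{"tx":0.0083,"ty":0,"tz":-0.0391,"rx":0,"ry":0,"rz":0},{"tx":0.0047,"ty":0.0449,"tz":0.001,"rx":0,"ry":0,"rz":0},{"tx":0.0047,"ty":0.0449,"tz":0.001,"rx":0,"ry":0,"rz":0},{"tx":0.0047,"ty":0.0449,"tz":0.001,"rx":0,"ry":0,"rz":0},{"tx":0.0047,"ty":0.0449,"tz":0.001,"rx":0,"ry":0,"rz":0},{"tx":0,"ty":0,"tz":0,"rx":0,"ry":0,"rz":0},{"tx":0,"ty":0,"tz":0,"rx":0,"ry":0,"rz":0},{"tx":-0.0045,"ty":0,"tz":0.021,"rx":0,"ry":0,"rz":0},{"tx":-0.0045,"ty":0,"tz":0.021,"rx":0,"ry":0,"rz":0},{"tx":0,"ty":0,"tz":0,"rx":0,"ry":0,"rz":0},{"tx":0,"ty":0,"tz":0,"rx":0,"ry":0,"rz":0},{"tx":0,"ty":0,"tz":0,"rx":0,"ry":0,"rz":0},{"tx":0,"ty":0,"tz":0,"rx":0,"ry":0,"rz":0}]';  python3 - <<'E'
from h import *
c=shot('wrist','w5.png')
print(env.get_obs()['tool_pos'],proj(c,[.4563,-.049,.0707]),proj(c,[.4563,-.049,.084]))
E
```

```text
time_s: 16.85
tool_pos: [0.4513, -0.0489, 0.1049]
tool_rot: [180.0, -12.1, 0.0]
force: [0.3, 0.4, -0.6]
grip_width: 0.0432
[ 0.45119115 -0.04896183  0.10468434] [256.02084784 227.10827075] [255.99017664 231.40239968]
```

View pics/w5.png

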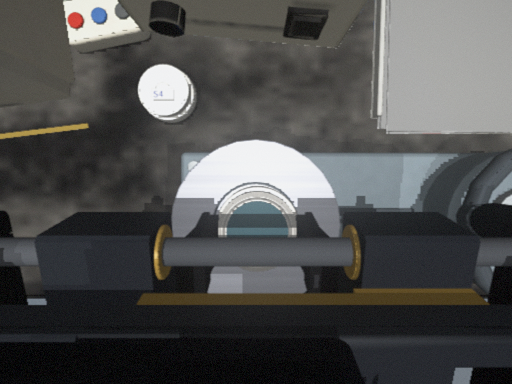

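```bash
python3 -m creep '[{"tx":-0.0012,"ty":0,"tz":0.004,"rx":0,"ry":0,"rz":0},{"tx":-0.0005,"ty":0,"tz":0.002,"rx":0,"ry":0,"rz":0},{"tx":0,"ty":0,"tz":0,"rx":0,"ry":0,"rz":0},{"tx":0,"ty":0,"tz":0,"rx":0,"ry":0,"rz":0},{"tx":0,"ty":0,"tz":0,"rx":0,"ry":0,"rz":0},{"tx":0,"ty":0,"tz":0,"rx":0,"ry":0,"rz":0}]'; python3 -m creep '[{"tx":-0.0002,"ty":0,"tz":0.0008,"rx":0,"ry":0,"rz":0},{"tx":0,"ty":0,"tz":0,"rx":0,"ry":0,"rz":0},{"tx":0,"ty":0,"tz":0,"rx":0,"ry":0,"rz":0}]'
```

```text
time_s: 17.65
tool_pos: [0.4503, -0.0489, 0.0979]
tool_rot: [180.0, -12.0, 0.0]
force: [-1.4, 0.5, 1.5]
grip_width: 0.0433
time_s: 18.02
tool_pos: [0.4504, -0.0489, 0.0977]
tool_rot: [180.0, -12.0, 0.0]
force: [-7.8, 1.5, 10.5]
grip_width: 0.0433
```

Contact at the expected height; release, back off, look.

```bash
python3 -m creep '[{"tx":0.0001,"ty":0,"tz":-0.0006,"rx":0,"ry":0,"rz":0},{"tx":0,"ty":0,"tz":0,"rx":0,"ry":0,"rz":0}]'; python3 -m creep '[{"tx":0,"ty":0,"tz":0,"rx":0,"ry":0,"rz":0},{"tx":0,"ty":0,"tz":0,"rx":0,"ry":0,"rz":0},{"tx":0,"ty":0,"tz":0,"rx":0,"ry":0,"rz":0},{"tx":0,"ty":0,"tz":0,"rx":0,"ry":0,"rz":0},{"tx":0.0062,"ty":0,"tz":-0.0294,"rx":0,"ry":0,"rz":0},{"tx":0.0125,"ty":0,"tz":-0.0587,"rx":0,"ry":0,"rz":0},{"tx":0,"ty":0.05,"tz":0,"rx":0,"ry":0,"rz":0},{"tx":0,"ty":0.06,"tz":0,"rx":0,"ry":0,"rz":0},{"tx":0,"ty":0.06,"tz":0,"rx":0,"ry":0,"rz":0},{"tx":0,"ty":0,"tz":0,"rx":0,"ry":0,"rz":0},{"tx":0,"ty":0,"tz":0,"rx":0,"ry":0,"rz":0}]' 0.087; python3 - <<'E'
from h import *
for n in('top','wrist'): c=shot(n,'p4%s.png'%n); np.savez('pics/p4%s.npz'%n,**c)
print(env.get_obs()['tool_pos'],proj(c,[.4563,-.049,.0787]))
c=dict(np.load('pics/p4top.npz'))
b=c['pixels'][:,:,::-1]
x=cv2.resize(b[180:222,228:278],None,fx=12,fy=12,interpolation=2);cv2.imwrite('pics/x2.png',x)
r=ell(c['pixels'],(240,188,265,214),[80,50,50],[110,255,255]);print(r)
print(ray(c,r[0][0],r[0][1],.0787),ray(c,252,200.9,.0577))
E
```

```text
time_s: 18.27
tool_pos: [0.4508, -0.0489, 0.0979]
tool_rot: [180.0, -12.1, 0.0]
force: [-1.6, 0.4, 1.1]
grip_width: 0.0432
time_s: 19.65
tool_pos: [0.4503, -0.2184, 0.1874]
tool_rot: [-179.9, -12.0, -0.0]
force: [0.4, 1.3, 0.1]
grip_width: 0.087
[ 0.45062218 -0.21738673  0.18761931] [ 56.66975225 209.61340702]
[(251.6153846153846, 199.59615384615384, 8.0, 8.0)]
[ 0.45503864 -0.04843613  0.0787    ] [ 0.45415965 -0.04943763  0.0577    ]
```

View pics/p4wrist.png

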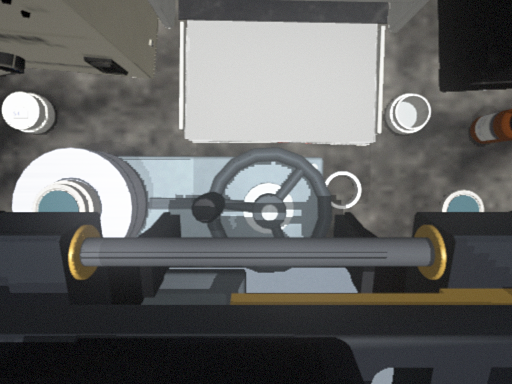

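View pics/x2.png

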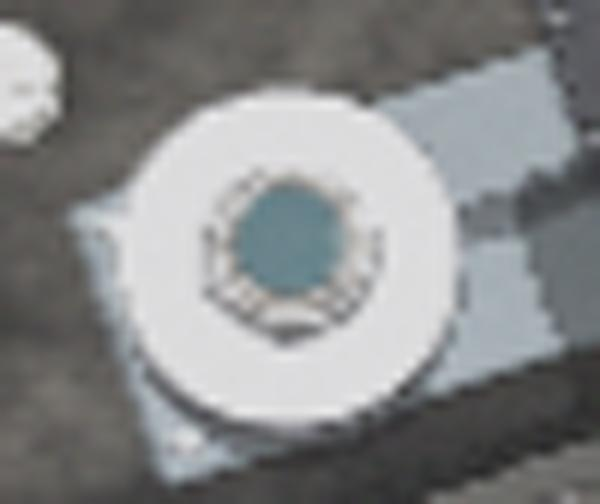

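```bash
python3 -m creep '[{"tx":-0.002,"ty":0.0555,"tz":0,"rx":0,"ry":0,"rz":0},{"tx":-0.002,"ty":0.0555,"tz":0,"rx":0,"ry":0,"rz":0},{"tx":-0.002,"ty":0.0555,"tz":-0.001,"rx":0,"ry":0,"rz":0},{"tx":-0.002,"ty":0.0555,"tz":-0.001,"rx":0,"ry":0,"rz":0},{"tx":0,"ty":0,"tz":0,"rx":0,"ry":0,"rz":0},{"tx":-0.0104,"ty":0,"tz":0.0489,"rx":0,"ry":0,"rz":0},{"tx":-0.0104,"ty":0,"tz":0.0489,"rx":0,"ry":0,"rz":0},{"tx":0,"ty":0,"tz":0,"rx":0,"ry":0,"rz":0},{"tx":0,"ty":0,"tz":0,"rx":0,"ry":0,"rz":0},{"tx":0,"ty":0,"tz":0,"rx":0,"ry":0,"rz":0},{"tx":0,"ty":0,"tz":0,"rx":0,"ry":0,"rz":0}]'; python3 - <<'E'
from h import *
c=shot('wrist','w6.png')
print(env.get_obs()['tool_pos'],proj(c,[.4475,-.4395,.008]))
E
```

```text
time_s: 21.12
tool_pos: [0.4431, -0.4417, 0.0903]
tool_rot: [179.8, -12.1, 0.1]
force: [-0.5, 0.3, 0.7]
grip_width: 0.0866
[ 0.44281102 -0.44158225  0.08977374] [252.86447535 216.50758196]
```

View pics/w6.png

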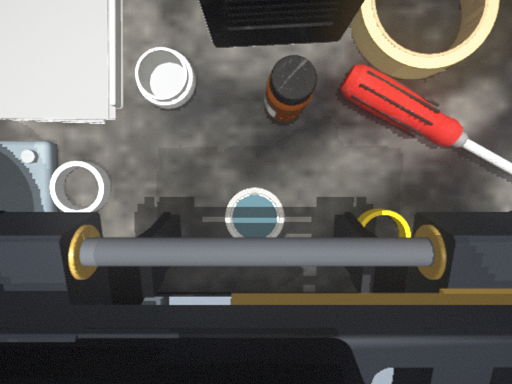

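```bash
python3 -m creep '[{"tx":-0.0046,"ty":-0.001,"tz":0.0205,"rx":0,"ry":0,"rz":0},{"tx":-0.0046,"ty":0,"tz":0.0205,"rx":0,"ry":0,"rz":0},{"tx":-0.0042,"ty":0,"tz":0.0195,"rx":0,"ry":0,"rz":0},{"tx":0,"ty":0,"tz":0,"rx":0,"ry":0,"rz":0},{"tx":0,"ty":0,"tz":0,"rx":0,"ry":0,"rz":0},{"tx":0,"ty":0,"tz":0,"rx":0,"ry":0,"rz":0},{"tx":0,"ty":0,"tz":0,"rx":0,"ry":0,"rz":0},{"tx":0,"ty":0,"tz":0,"rx":0,"ry":0,"rz":0}]'
```

```text
time_s: 22.18
tool_pos: [0.4419, -0.4403, 0.0266]
tool_rot: [180.0, -12.0, 0.0]
force: [-1.0, 0.4, 4.5]
grip_width: 0.0867
```

```bash
python3 -m creep '[{"tx":0.0002,"ty":0,"tz":-0.0012,"rx":0,"ry":0,"rz":0},{"tx":0,"ty":0,"tz":0,"rx":0,"ry":0,"rz":0},{"tx":0,"ty":0,"tz":0,"rx":0,"ry":0,"rz":0}]'; python3 -m creep '[{"tx":0,"ty":0,"tz":0,"rx":0,"ry":0,"rz":0},{"tx":0,"ty":0,"tz":0,"rx":0,"ry":0,"rz":0},{"tx":0,"ty":0,"tz":0,"rx":0,"ry":0,"rz":0},{"tx":0,"ty":0,"tz":0,"rx":0,"ry":0,"rz":0},{"tx":0,"ty":0,"tz":0,"rx":0,"ry":0,"rz":0},{"tx":0,"ty":0,"tz":0,"rx":0,"ry":0,"rz":0}]' 0.03 40
```

```text
time_s: 22.55
tool_pos: [0.4415, -0.4398, 0.027]
tool_rot: [-180.0, -12.0, 0.0]
force: [1.2, -0.0, 0.6]
grip_width: 0.0874
time_s: 23.3
tool_pos: [0.4416, -0.4399, 0.0273]
tool_rot: [180.0, -12.0, 0.0]
force: [0.9, -0.7, -0.0]
grip_width: 0.0432
```

```bash
python3 -m creep '[{"tx":0.0083,"ty":0,"tz":-0.0391,"rx":0,"ry":0,"rz":0},{"tx":0.0083,"ty":0,"tz":-0.0391,"rx":0,"ry":0,"rz":0},{"tx":0.0083,"ty":0,"tz":-0.0391,"rx":0,"ry":0,"rz":0},{"tx":0.0083,"ty":0,"tz":-0.0391,"rx":0,"ry":0,"rz":0},{"tx":0.0012,"ty":-0.0558,"tz":0.0003,"rx":0,"ry":0,"rz":0},{"tx":0.0012,"ty":-0.0558,"tz":0.0003,"rx":0,"ry":0,"rz":0},{"tx":0.0012,"ty":-0.0558,"tz":0.0003,"rx":0,"ry":0,"rz":0},{"tx":0.0012,"ty":-0.0558,"tz":0.0003,"rx":0,"ry":0,"rz":0},{"tx":0.0012,"ty":-0.0558,"tz":0.0003,"rx":0,"ry":0,"rz":0},{"tx":0.0012,"ty":-0.0558,"tz":0.0003,"rx":0,"ry":0,"rz":0},{"tx":0.0012,"ty":-0.0558,"tz":0.0003,"rx":0,"ry":0,"rz":0},{"tx":0,"ty":0,"tz":0,"rx":0,"ry":0,"rz":0},{"tx":0,"ty":0,"tz":0,"rx":0,"ry":0,"rz":0},{"tx":-0.0078,"ty":0,"tz":0.0367,"rx":0,"ry":0,"rz":0},{"tx":-0.0078,"ty":0,"tz":0.0367,"rx":0,"ry":0,"rz":0},{"tx":0,"ty":0,"tz":0,"rx":0,"ry":0,"rz":0},{"tx":0,"ty":0,"tz":0,"rx":0,"ry":0,"rz":0},{"tx":0,"ty":0,"tz":0,"rx":0,"ry":0,"rz":0},{"tx":0,"ty":0,"tz":0,"rx":0,"ry":0,"rz":0}]';  python3 - <<'E'
from h import *
c=shot('wrist','w7.png')
print(env.get_obs()['tool_pos'],proj(c,[.4563,-.049,.0787]))
E
```

```text
time_s: 25.68
tool_pos: [0.4508, -0.0496, 0.1129]
tool_rot: [180.0, -12.1, 0.0]
force: [-0.3, 0.2, -1.2]
grip_width: 0.0434
[ 0.45064371 -0.04946977  0.11271646] [254.9412371  226.22835026]
```

View pics/w7.png

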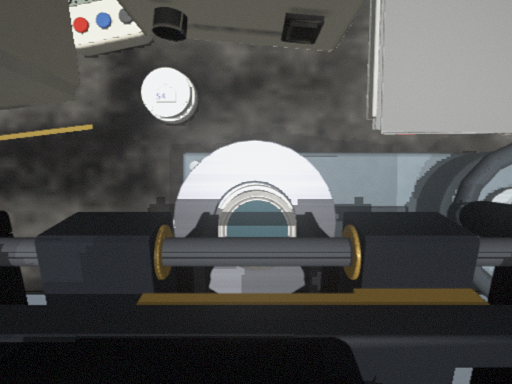

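```bash
python3 -m creep '[{"tx":-0.001,"ty":-0.0005,"tz":0.004,"rx":0,"ry":0,"rz":0},{"tx":-0.0005,"ty":0,"tz":0.002,"rx":0,"ry":0,"rz":0},{"tx":0,"ty":0,"tz":0,"rx":0,"ry":0,"rz":0},{"tx":0,"ty":0,"tz":0,"rx":0,"ry":0,"rz":0},{"tx":0,"ty":0,"tz":0,"rx":0,"ry":0,"rz":0},{"tx":0,"ty":0,"tz":0,"rx":0,"ry":0,"rz":0}]'; python3 -m creep '[{"tx":-0.0002,"ty":0,"tz":0.0008,"rx":0,"ry":0,"rz":0},{"tx":0,"ty":0,"tz":0,"rx":0,"ry":0,"rz":0},{"tx":0,"ty":0,"tz":0,"rx":0,"ry":0,"rz":0}]'
```

```text
time_s: 26.48
tool_pos: [0.4499, -0.0487, 0.1062]
tool_rot: [180.0, -12.0, 0.0]
force: [-4.5, 0.5, 6.6]
grip_width: 0.0434
time_s: 26.85
tool_pos: [0.45, -0.0487, 0.1062]
tool_rot: [180.0, -12.0, 0.0]
force: [-8.9, 0.8, 14.4]
grip_width: 0.0433
```

```bash
python3 -m creep '[{"tx":0.0002,"ty":0,"tz":-0.0012,"rx":0,"ry":0,"rz":0},{"tx":0,"ty":0,"tz":0,"rx":0,"ry":0,"rz":0}]'; python3 -m creep '[{"tx":0,"ty":0,"tz":0,"rx":0,"ry":0,"rz":0},{"tx":0,"ty":0,"tz":0,"rx":0,"ry":0,"rz":0},{"tx":0,"ty":0,"tz":0,"rx":0,"ry":0,"rz":0},{"tx":0,"ty":0,"tz":0,"rx":0,"ry":0,"rz":0},{"tx":0.0062,"ty":0,"tz":-0.0294,"rx":0,"ry":0,"rz":0},{"tx":0.0125,"ty":0,"tz":-0.0587,"rx":0,"ry":0,"rz":0},{"tx":0,"ty":0,"tz":-0.03,"rx":0,"ry":-6,"rz":0},{"tx":0,"ty":0,"tz":0,"rx":0,"ry":-6,"rz":0},{"tx":0,"ty":0.04,"tz":0,"rx":0,"ry":0,"rz":0},{"tx":0,"ty":0.04,"tz":0,"rx":0,"ry":0,"rz":0},{"tx":0,"ty":0.04,"tz":0,"rx":0,"ry":0,"rz":0},{"tx":0,"ty":0,"tz":0,"rx":0,"ry":0,"rz":0},{"tx":0,"ty":0,"tz":0,"rx":0,"ry":0,"rz":0},{"tx":0,"ty":0,"tz":0,"rx":0,"ry":0,"rz":0}]' 0.087; python3 - <<'E'
from h import *
for n in('top','wrist'): c=shot(n,'p5%s.png'%n); np.savez('pics/p5%s.npz'%n,**c)
print(env.get_obs()['tool_pos'],proj(c,[.4563,-.049,.0867]),env.get_obs()['qpos'])
c2=c
c=dict(np.load('pics/p5top.npz'))
b=c['pixels'][:,:,::-1]
x=cv2.resize(b[180:222,228:278],None,fx=12,fy=12,interpolation=2);cv2.imwrite('pics/x2.png',x)
r=ell(c['pixels'],(240,188,265,214),[80,50,50],[110,255,255]);print(r)
print(ray(c,r[0][0],r[0][1],.0867),ray(c,252,200.9,.0577))
x=cv2.resize(c2['pixels'][100:225,50:250,::-1],None,fx=4,fy=4,interpolation=2);cv2.imwrite('pics/x3.png',x)
E
```

```text
time_s: 27.1
tool_pos: [0.45, -0.0488, 0.1063]
tool_rot: [180.0, -12.0, 0.0]
force: [-1.8, 0.1, 4.8]
grip_width: 0.0434
time_s: 28.85
tool_pos: [0.4438, -0.1675, 0.2255]
tool_rot: [-180.0, -0.0, 0.1]
force: [0.5, 1.4, -0.2]
grip_width: 0.0871
[ 0.44380075 -0.16774298  0.22558038] [127.15524923 168.21512826] [ 38.1319471   -1.57880501 -20.1670704  108.24213885  -0.55698022
  73.22753944 -71.74018621]
[(251.62, 199.24, 8.0, 8.0)]
[ 0.45464453 -0.04840765  0.0867    ] [ 0.45415965 -0.04943763  0.0577    ]
```

View pics/p5wrist.png

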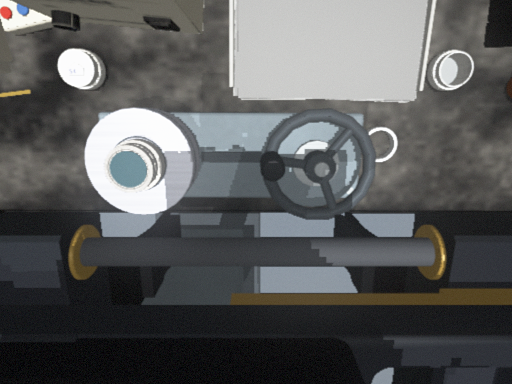

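View pics/x3.png

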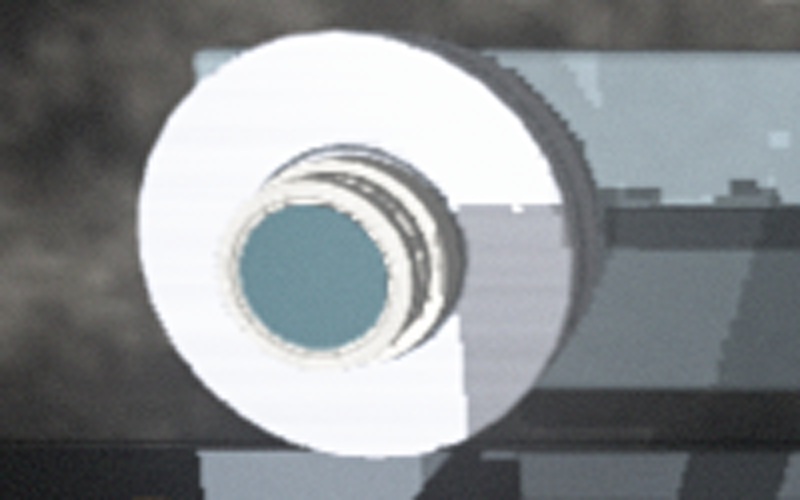

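View pics/x2.png

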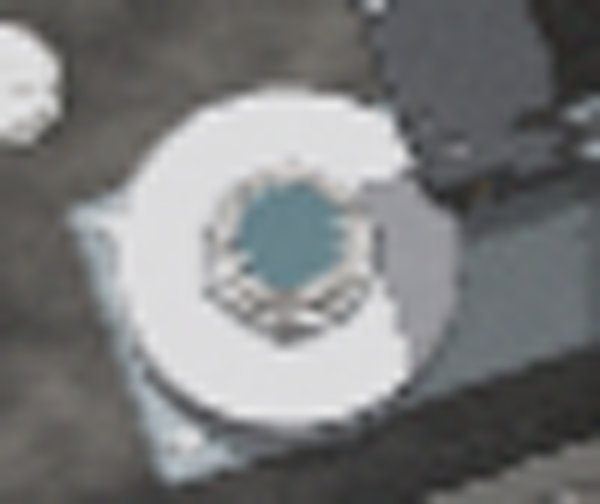

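```bash
python3 - <<'E'
from h import *
c=dict(np.load('pics/p5wrist.npz'))
m=lambda x,y:((x+.5)/4-.5+50,(y+.5)/4-.5+100)
print('table',ray(c,*m(355.5,244),.0577),'disc',ray(c,*m(315,277),.0867))
im=c['pixels']
cv2.imwrite('pics/x4.png',cv2.resize(im[100:225,240:400,::-1],None,fx=5,fy=4.8,interpolation=2))
cv2.imwrite('pics/x4.png',cv2.resize(im[100:225,240:400,::-1],None,fx=4.8,fy=4.8,interpolation=2))
E
```

```text
table [ 0.45826775 -0.04878559  0.0577    ] disc [ 0.45568421 -0.05005706  0.0867    ]
```

View pics/x4.png

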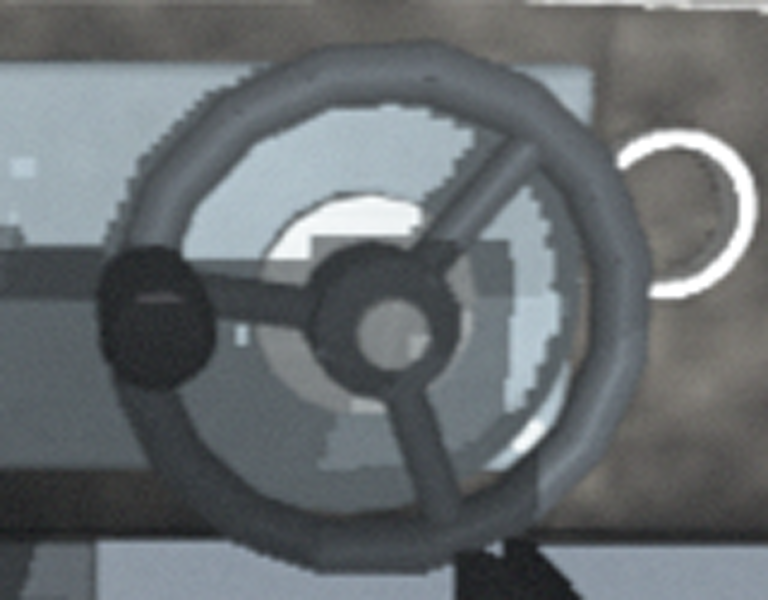

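```bash
python3 - <<'E'
from h import *
c=dict(np.load('pics/p5wrist.npz'))
h=ray(c,322.5,169.2,.079);g=ray(c,272.1,168.4,.122);print(h,g,np.hypot(*(g-h)[:2]))
# rim outer circle at z~.074 : crop extents
for p in [(120,0)]: pass
L=ray(c,240+112/4.8,155,.068);R=ray(c,240+650/4.8,155,.068);print(L,R)
E
```

```text
[ 0.45421765 -0.23039118  0.079     ] [ 0.4635541  -0.18042193  0.122     ] 0.05083399988291441
[ 0.46589936 -0.17453176  0.068     ] [ 0.4661553  -0.28345966  0.068     ]
```

```bash
python3 -m creep '[{"tx":0.0192,"ty":0.0137,"tz":0,"rx":0,"ry":0,"rz":0},{"tx":0,"ty":0,"tz":0.03,"rx":0,"ry":0,"rz":0},{"tx":0,"ty":0,"tz":0.02,"rx":0,"ry":0,"rz":0},{"tx":0,"ty":0,"tz":0,"rx":0,"ry":0,"rz":0},{"tx":0,"ty":0,"tz":0,"rx":0,"ry":0,"rz":0},{"tx":0,"ty":0,"tz":0,"rx":0,"ry":0,"rz":0}]' 0.055; python3 - <<'E'
from h import *
c=shot('wrist','w8.png')
print(env.get_obs()['tool_pos'],proj(c,[.463,-.1815,.122]))
E
```

```text
time_s: 29.7
tool_pos: [0.4635, -0.1826, 0.1767]
tool_rot: [179.9, -0.1, 0.0]
force: [-0.4, 0.5, -0.5]
grip_width: 0.0552
[ 0.46343784 -0.18261259  0.17656157] [254.22759997 212.99532385]
```

View pics/w8.png

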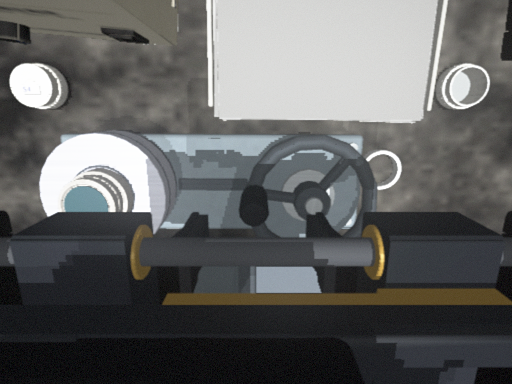

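```bash
python3 -m creep '[{"tx":0,"ty":-0.001,"tz":0.02,"rx":0,"ry":0,"rz":0},{"tx":0,"ty":0,"tz":0.02,"rx":0,"ry":0,"rz":0},{"tx":0,"ty":0,"tz":0.0255,"rx":0,"ry":0,"rz":0},{"tx":0,"ty":0,"tz":0,"rx":0,"ry":0,"rz":0},{"tx":0,"ty":0,"tz":0,"rx":0,"ry":0,"rz":0},{"tx":0,"ty":0,"tz":0,"rx":0,"ry":0,"rz":0}]'; python3 -m creep '[{"tx":0,"ty":0,"tz":0,"rx":0,"ry":0,"rz":0},{"tx":0,"ty":0,"tz":0,"rx":0,"ry":0,"rz":0},{"tx":0,"ty":0,"tz":0,"rx":0,"ry":0,"rz":0},{"tx":0,"ty":0,"tz":0,"rx":0,"ry":0,"rz":0},{"tx":0,"ty":0,"tz":0,"rx":0,"ry":0,"rz":0}]' 0.0 40;python3 - <<'E'
from h import *
c=shot('wrist','w9.png');c=shot('side','w9s.png')
print(env.get_obs()['tool_pos'])
from math import *
for i in range(24):
    a,b=radians(9+15*i),radians(24+15*i); print(9+15*i,'tx %.4f ty %.4f'%(.048*(sin(b)-sin(a)),-.048*(cos(b)-cos(a))))
E
```

```text
time_s: 30.5
tool_pos: [0.4637, -0.1819, 0.1113]
tool_rot: [179.9, -0.1, 0.0]
force: [0.3, 1.5, 0.1]
grip_width: 0.0551
time_s: 31.12
tool_pos: [0.4628, -0.1805, 0.11]
tool_rot: [-179.9, 0.0, 0.0]
force: [-0.5, 2.5, 2.1]
grip_width: 0.0201
[ 0.46278898 -0.18048861  0.10995094]
9 tx 0.0120 ty 0.0036
24 tx 0.0107 ty 0.0065
39 tx 0.0086 ty 0.0091
54 tx 0.0060 ty 0.0110
69 tx 0.0029 ty 0.0122
84 tx -0.0003 ty 0.0125
99 tx -0.0036 ty 0.0120
114 tx -0.0065 ty 0.0107
129 tx -0.0091 ty 0.0086
144 tx -0.0110 ty 0.0060
159 tx -0.0122 ty 0.0029
174 tx -0.0125 ty -0.0003
189 tx -0.0120 ty -0.0036
204 tx -0.0107 ty -0.0065
219 tx -0.0086 ty -0.0091
234 tx -0.0060 ty -0.0110
249 tx -0.0029 ty -0.0122
264 tx 0.0003 ty -0.0125
279 tx 0.0036 ty -0.0120
294 tx 0.0065 ty -0.0107
309 tx 0.0091 ty -0.0086
324 tx 0.0110 ty -0.0060
339 tx 0.0122 ty -0.0029
354 tx 0.0125 ty 0.0003
```

View pics/w9.png

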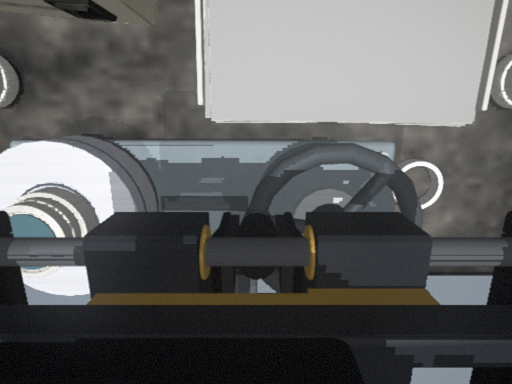

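```bash
python3 -m creep '[{"tx":0.0120,"ty":0.0036,"tz":0,"rx":0,"ry":0,"rz":0},{"tx":0.0107,"ty":0.0065,"tz":0,"rx":0,"ry":0,"rz":0},{"tx":0.0086,"ty":0.0091,"tz":0,"rx":0,"ry":0,"rz":0},{"tx":0.0060,"ty":0.0110,"tz":0,"rx":0,"ry":0,"rz":0},{"tx":0.0029,"ty":0.0122,"tz":0,"rx":0,"ry":0,"rz":0},{"tx":-0.0003,"ty":0.0125,"tz":0,"rx":0,"ry":0,"rz":0},{"tx":0,"ty":0,"tz":0,"rx":0,"ry":0,"rz":0},{"tx":0,"ty":0,"tz":0,"rx":0,"ry":0,"rz":0}]'; python3 - <<'E'
from h import *
c=shot('wrist','w10.png')
print(env.get_obs()['tool_pos'],env.get_obs()['force'])
E
```

```text
time_s: 32.22
tool_pos: [0.5027, -0.2372, 0.11]
tool_rot: [179.9, -0.0, 0.0]
force: [-0.1, -1.0, 1.1]
grip_width: 0.0196
[ 0.50274261 -0.23723403  0.10999562] [-0.44797425 -1.09725595 -0.43054602]
```

View pics/w10.png

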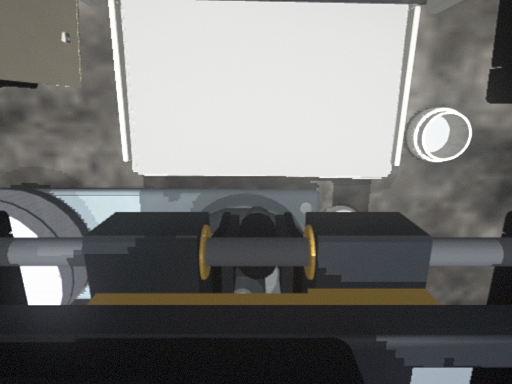

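```bash
python3 -m creep '[{"tx":-0.0036,"ty":0.0120,"tz":0,"rx":0,"ry":0,"rz":0},{"tx":-0.0065,"ty":0.0107,"tz":0,"rx":0,"ry":0,"rz":0},{"tx":-0.0091,"ty":0.0086,"tz":0,"rx":0,"ry":0,"rz":0},{"tx":-0.0110,"ty":0.0060,"tz":0,"rx":0,"ry":0,"rz":0},{"tx":-0.0122,"ty":0.0029,"tz":0,"rx":0,"ry":0,"rz":0},{"tx":-0.0125,"ty":-0.0003,"tz":0,"rx":0,"ry":0,"rz":0}]'; python3 -m creep '[{"tx":-0.0120,"ty":-0.0036,"tz":0,"rx":0,"ry":0,"rz":0},{"tx":-0.0107,"ty":-0.0065,"tz":0,"rx":0,"ry":0,"rz":0},{"tx":-0.0086,"ty":-0.0091,"tz":0,"rx":0,"ry":0,"rz":0},{"tx":-0.0060,"ty":-0.0110,"tz":0,"rx":0,"ry":0,"rz":0},{"tx":-0.0029,"ty":-0.0122,"tz":0,"rx":0,"ry":0,"rz":0},{"tx":0.0003,"ty":-0.0125,"tz":0,"rx":0,"ry":0,"rz":0}]'; python3 -m creep '[{"tx":0.0036,"ty":-0.0120,"tz":0,"rx":0,"ry":0,"rz":0},{"tx":0.0065,"ty":-0.0107,"tz":0,"rx":0,"ry":0,"rz":0},{"tx":0.0091,"ty":-0.0086,"tz":0,"rx":0,"ry":0,"rz":0},{"tx":0.0110,"ty":-0.0060,"tz":0,"rx":0,"ry":0,"rz":0},{"tx":0.0122,"ty":-0.0029,"tz":0,"rx":0,"ry":0,"rz":0},{"tx":0.0125,"ty":0.0003,"tz":0,"rx":0,"ry":0,"rz":0}]'
```

```text
time_s: 33.02
tool_pos: [0.4494, -0.2755, 0.11]
tool_rot: [-180.0, -0.2, 0.1]
force: [5.7, 2.6, -1.8]
grip_width: 0.0198
time_s: 33.78
tool_pos: [0.4078, -0.2235, 0.11]
tool_rot: [179.8, -0.1, -0.0]
force: [3.0, -5.7, -4.9]
grip_width: 0.0201
time_s: 34.52
tool_pos: [0.4612, -0.1802, 0.1099]
tool_rot: [-179.9, 0.3, 0.1]
force: [-5.1, 2.7, 5.6]
grip_width: 0.0201
```

```bash
python3 - <<'E'
from h import *
c=shot('side');cv2.imwrite('pics/s11.png',cv2.resize(c['pixels'][130:290,170:330,::-1],None,fx=3.5,fy=3.5,interpolation=2))
print(env.get_obs()['tool_pos'],env.get_obs()['force'])
E
```

```text
[ 0.46315344 -0.18050053  0.10992576] [-1.50098106  3.03437558  3.57108233]
```

View pics/s11.png

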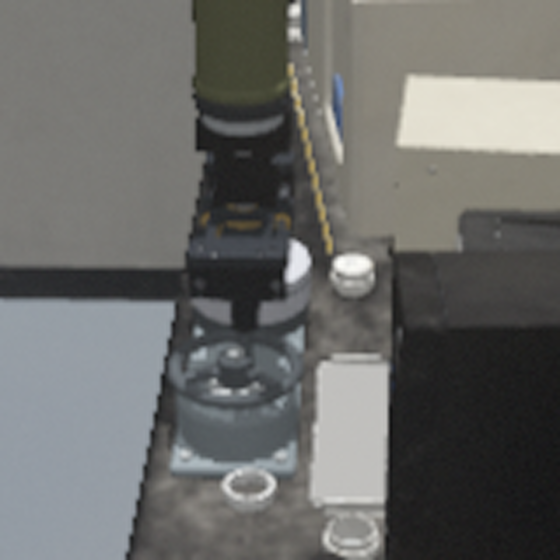

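```bash
python3 -m creep '[{"tx":0.0120,"ty":0.0036,"tz":0,"rx":0,"ry":0,"rz":0},{"tx":0.0107,"ty":0.0065,"tz":0,"rx":0,"ry":0,"rz":0},{"tx":0.0086,"ty":0.0091,"tz":0,"rx":0,"ry":0,"rz":0},{"tx":0.0060,"ty":0.0110,"tz":0,"rx":0,"ry":0,"rz":0},{"tx":0.0029,"ty":0.0122,"tz":0,"rx":0,"ry":0,"rz":0},{"tx":-0.0003,"ty":0.0125,"tz":0,"rx":0,"ry":0,"rz":0},{"tx":-0.0036,"ty":0.0120,"tz":0,"rx":0,"ry":0,"rz":0},{"tx":-0.0065,"ty":0.0107,"tz":0,"rx":0,"ry":0,"rz":0},{"tx":-0.0091,"ty":0.0086,"tz":0,"rx":0,"ry":0,"rz":0},{"tx":-0.0110,"ty":0.0060,"tz":0,"rx":0,"ry":0,"rz":0},{"tx":-0.0122,"ty":0.0029,"tz":0,"rx":0,"ry":0,"rz":0},{"tx":-0.0125,"ty":-0.0003,"tz":0,"rx":0,"ry":0,"rz":0}]'; python3 -m creep '[{"tx":-0.0120,"ty":-0.0036,"tz":0,"rx":0,"ry":0,"rz":0},{"tx":-0.0107,"ty":-0.0065,"tz":0,"rx":0,"ry":0,"rz":0},{"tx":-0.0086,"ty":-0.0091,"tz":0,"rx":0,"ry":0,"rz":0},{"tx":-0.0060,"ty":-0.0110,"tz":0,"rx":0,"ry":0,"rz":0},{"tx":-0.0029,"ty":-0.0122,"tz":0,"rx":0,"ry":0,"rz":0},{"tx":0.0003,"ty":-0.0125,"tz":0,"rx":0,"ry":0,"rz":0},{"tx":0.0036,"ty":-0.0120,"tz":0,"rx":0,"ry":0,"rz":0},{"tx":0.0065,"ty":-0.0107,"tz":0,"rx":0,"ry":0,"rz":0},{"tx":0.0091,"ty":-0.0086,"tz":0,"rx":0,"ry":0,"rz":0},{"tx":0.0110,"ty":-0.0060,"tz":0,"rx":0,"ry":0,"rz":0},{"tx":0.0122,"ty":-0.0029,"tz":0,"rx":0,"ry":0,"rz":0},{"tx":0.0125,"ty":0.0003,"tz":0,"rx":0,"ry":0,"rz":0},{"tx":0,"ty":0,"tz":0,"rx":0,"ry":0,"rz":0},{"tx":0,"ty":0,"tz":0,"rx":0,"ry":0,"rz":0}]'; python3 - <<'E'
from h import *
c=shot('side');cv2.imwrite('pics/s12.png',cv2.resize(c['pixels'][130:290,170:330,::-1],None,fx=3.5,fy=3.5,interpolation=2))
c=shot('wrist','w12.png')
print(env.get_obs()['tool_pos'],env.get_obs()['force'])
E
```

```text
time_s: 36.08
tool_pos: [0.4494, -0.2756, 0.11]
tool_rot: [-180.0, -0.2, 0.1]
force: [5.8, 4.1, -2.1]
grip_width: 0.0198
time_s: 37.83
tool_pos: [0.4631, -0.1806, 0.11]
tool_rot: [-179.9, -0.1, 0.0]
force: [1.0, 4.2, 0.2]
grip_width: 0.0199
[ 0.46308571 -0.18053657  0.10996207] [1.2855857  4.93860877 0.5651917 ]
```

View pics/w12.png

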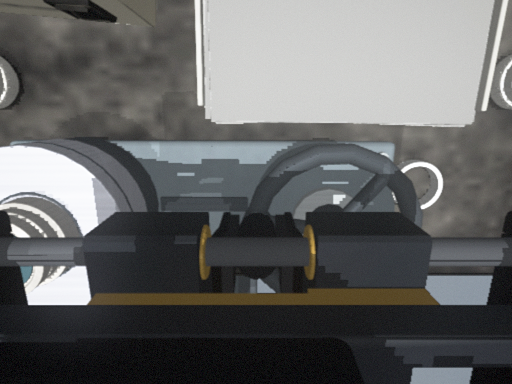

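```bash
python3 -m creep '[{"tx":0.0120,"ty":0.0036,"tz":0,"rx":0,"ry":0,"rz":0},{"tx":0.0107,"ty":0.0065,"tz":0,"rx":0,"ry":0,"rz":0},{"tx":0.0086,"ty":0.0091,"tz":0,"rx":0,"ry":0,"rz":0},{"tx":0.0060,"ty":0.0110,"tz":0,"rx":0,"ry":0,"rz":0},{"tx":0.0029,"ty":0.0122,"tz":0,"rx":0,"ry":0,"rz":0},{"tx":-0.0003,"ty":0.0125,"tz":0,"rx":0,"ry":0,"rz":0},{"tx":-0.0036,"ty":0.0120,"tz":0,"rx":0,"ry":0,"rz":0},{"tx":-0.0065,"ty":0.0107,"tz":0,"rx":0,"ry":0,"rz":0},{"tx":-0.0091,"ty":0.0086,"tz":0,"rx":0,"ry":0,"rz":0},{"tx":0,"ty":0,"tz":0,"rx":0,"ry":0,"rz":0},{"tx":0,"ty":0,"tz":0,"rx":0,"ry":0,"rz":0}]'; python3 -m creep '[{"tx":-0.0110,"ty":0.0060,"tz":0,"rx":0,"ry":0,"rz":0},{"tx":0,"ty":0,"tz":0,"rx":0,"ry":0,"rz":0}]';  python3 -m creep '[{"tx":-0.0061,"ty":0.0015,"tz":0,"rx":0,"ry":0,"rz":0},{"tx":-0.0061,"ty":0.0014,"tz":0,"rx":0,"ry":0,"rz":0},{"tx":0,"ty":0,"tz":0,"rx":0,"ry":0,"rz":0}]'
```

```text
time_s: 39.3
tool_pos: [0.4823, -0.2679, 0.1099]
tool_rot: [180.0, 0.1, -0.0]
force: [-3.8, 3.3, 4.9]
grip_width: 0.0201
time_s: 39.55
tool_pos: [0.4723, -0.273, 0.1099]
tool_rot: [-179.9, -0.0, 0.0]
force: [-0.8, 4.7, 3.2]
grip_width: 0.0201
time_s: 39.92
tool_pos: [0.4611, -0.2757, 0.11]
tool_rot: [-180.0, -0.1, 0.1]
force: [1.1, 4.1, 0.4]
grip_width: 0.0201
```

```bash
for i in 1; do python3 -m creep '[{"tx":-0.004,"ty":0.0003,"tz":0,"rx":0,"ry":0,"rz":0},{"tx":0,"ty":0,"tz":0,"rx":0,"ry":0,"rz":0}]'; python3 -m creep '[{"tx":-0.004,"ty":0,"tz":0,"rx":0,"ry":0,"rz":0},{"tx":0,"ty":0,"tz":0,"rx":0,"ry":0,"rz":0}]'; python3 -m creep '[{"tx":-0.004,"ty":-0.0003,"tz":0,"rx":0,"ry":0,"rz":0},{"tx":0,"ty":0,"tz":0,"rx":0,"ry":0,"rz":0}]';  done
```

```text
time_s: 40.17
tool_pos: [0.4577, -0.2759, 0.11]
tool_rot: [-180.0, -0.2, 0.1]
force: [3.6, 5.2, -0.1]
grip_width: 0.0205
time_s: 40.42
tool_pos: [0.4553, -0.2759, 0.11]
tool_rot: [180.0, -0.4, 0.1]
force: [7.2, 3.3, -3.7]
grip_width: 0.0198
time_s: 40.67
tool_pos: [0.4549, -0.2758, 0.1102]
tool_rot: [179.9, -0.8, 0.2]
force: [16.8, 1.1, -12.2]
grip_width: 0.0199
```

```bash
python3 -m creep '[{"tx":-0.003,"ty":0,"tz":0,"rx":0,"ry":0,"rz":0},{"tx":0,"ty":0,"tz":0,"rx":0,"ry":0,"rz":0},{"tx":0,"ty":0,"tz":0,"rx":0,"ry":0,"rz":0}]'; python3 - <<'E'
from h import *
for n in ('top','side','wrist'): c=shot(n,'st%s.png'%n)
from math import *
for a in range(181,90,-15): print(a,'tx %.4f ty %.4f'%(.048*(sin(radians(a-15))-sin(radians(a))),-.048*(cos(radians(a-15))-cos(radians(a)))))
E
```

```text
time_s: 41.05
tool_pos: [0.4546, -0.2758, 0.1102]
tool_rot: [179.8, -1.1, 0.2]
force: [25.0, 0.7, -19.0]
grip_width: 0.02
181 tx 0.0124 ty -0.0014
166 tx 0.0117 ty -0.0046
151 tx 0.0101 ty -0.0075
136 tx 0.0078 ty -0.0098
121 tx 0.0050 ty -0.0115
106 tx 0.0019 ty -0.0124
91 tx -0.0014 ty -0.0124
```

View pics/stwrist.png

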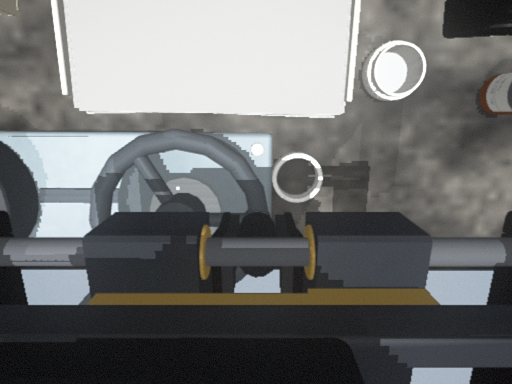

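```bash
python3 -m creep '[{"tx":0.0085,"ty":0,"tz":0,"rx":0,"ry":0,"rz":0},{"tx":0.0124,"ty":-0.0014,"tz":0,"rx":0,"ry":0,"rz":0},{"tx":0.0117,"ty":-0.0046,"tz":0,"rx":0,"ry":0,"rz":0},{"tx":0.0101,"ty":-0.0075,"tz":0,"rx":0,"ry":0,"rz":0},{"tx":0.0078,"ty":-0.0098,"tz":0,"rx":0,"ry":0,"rz":0},{"tx":0.0050,"ty":-0.0115,"tz":0,"rx":0,"ry":0,"rz":0},{"tx":0.0019,"ty":-0.0124,"tz":0,"rx":0,"ry":0,"rz":0},{"tx":0,"ty":0,"tz":0,"rx":0,"ry":0,"rz":0},{"tx":0,"ty":0,"tz":0,"rx":0,"ry":0,"rz":0},{"tx":0,"ty":0,"tz":0,"rx":0,"ry":0,"rz":0},{"tx":0,"ty":0,"tz":0,"rx":0,"ry":0,"rz":0}]'
```

```text
time_s: 42.58
tool_pos: [0.5035, -0.2291, 0.1101]
tool_rot: [-180.0, -0.1, 0.0]
force: [4.5, 0.5, -3.3]
grip_width: 0.0201
```

```bash
python3 -m creep '[{"tx":0,"ty":0,"tz":0,"rx":0,"ry":0,"rz":0},{"tx":0,"ty":0,"tz":0,"rx":0,"ry":0,"rz":0},{"tx":0,"ty":0,"tz":0,"rx":0,"ry":0,"rz":0},{"tx":0,"ty":0,"tz":-0.02,"rx":0,"ry":0,"rz":0},{"tx":0,"ty":0,"tz":-0.05,"rx":0,"ry":0,"rz":0},{"tx":0,"ty":0,"tz":-0.05,"rx":0,"ry":0,"rz":0},{"tx":-0.05,"ty":0.05,"tz":0,"rx":0,"ry":0,"rz":0},{"tx":0,"ty":0.03,"tz":0,"rx":0,"ry":0,"rz":0},{"tx":0,"ty":0,"tz":0,"rx":0,"ry":0,"rz":0},{"tx":0,"ty":0,"tz":0,"rx":0,"ry":0,"rz":0},{"tx":0,"ty":0,"tz":0,"rx":0,"ry":0,"rz":0}]' 0.06; python3 - <<'E'
from h import *
for n in ('top','side','wrist'):
    c=shot(n,'bo%s.png'%n)
    np.savez('pics/bo%s.npz'%n,**c)
print(env.get_obs()['tool_pos'])
t=dict(np.load('pics/botop.npz'))
r=ell(t['pixels'],(240,185,265,214),[80,50,50],[110,255,255]);print(r,ray(t,r[0][0],r[0][1],.109))
cv2.imwrite('pics/x5.png',cv2.resize(t['pixels'][160:222,228:338,::-1],None,fx=7,fy=7,interpolation=2))
E
```

```text
time_s: 43.95
tool_pos: [0.4591, -0.3021, 0.2298]
tool_rot: [-180.0, 0.0, 0.1]
force: [-0.3, -0.7, -1.6]
grip_width: 0.0603
[ 0.45887848 -0.3027135   0.22995201]
[(251.54716981132074, 197.67924528301887, 8.0, 8.0)] [ 0.45561951 -0.04872026  0.109     ]
```

View pics/bowrist.png

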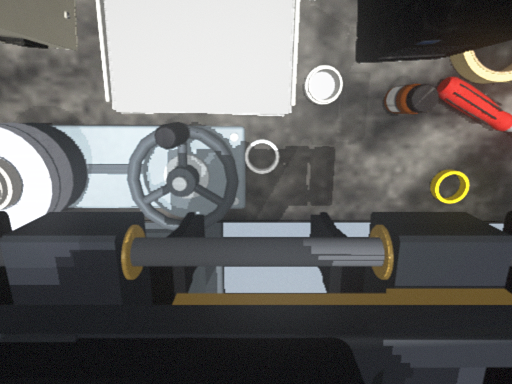

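View pics/x5.png

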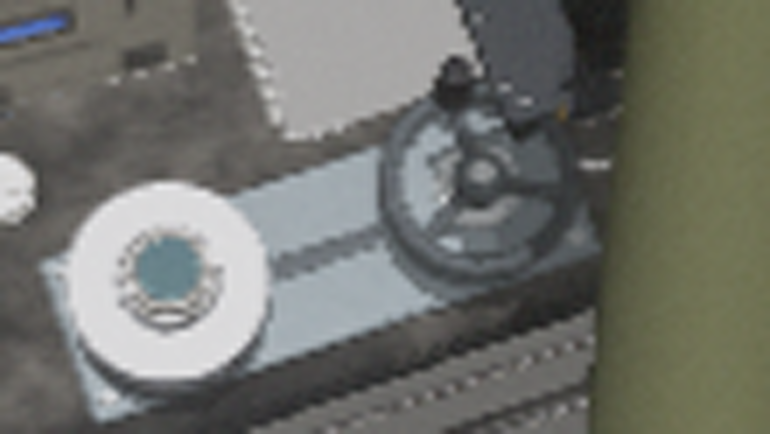

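```bash
python3 - <<'E'
from h import *
c=dict(np.load('pics/bowrist.npz'))
for r in ell(c['pixels'],(240,132,285,180),[0,0,150],[180,90,255]): print(r,ray(c,r[0],r[1],.012))
s=dict(np.load('pics/boside.npz'))
for r in ell(s['pixels'],(224,262,250,290),[0,0,150],[180,90,255]): print(r,ray(s,r[0],r[1],.012))
cv2.imwrite('pics/x6.png',np.hstack([cv2.resize(c['pixels'][120:200,220:310,::-1],(405,360),interpolation=2),cv2.resize(s['pixels'][230:310,200:280,::-1],(360,360),interpolation=2)]))
E
```

```text
(261.638619201726, 155.87162891046387, 35.0, 34.0) [ 0.47050139 -0.30871554  0.012     ]
(241.69565217391303, 136.58695652173913, 13.0, 5.0) [ 0.49285644 -0.28558726  0.012     ]
(246.0, 268.8181818181818, 4.7947328090667725, 8.589465618133545) [ 0.48490012 -0.31123197  0.012     ]
```

View pics/x6.png

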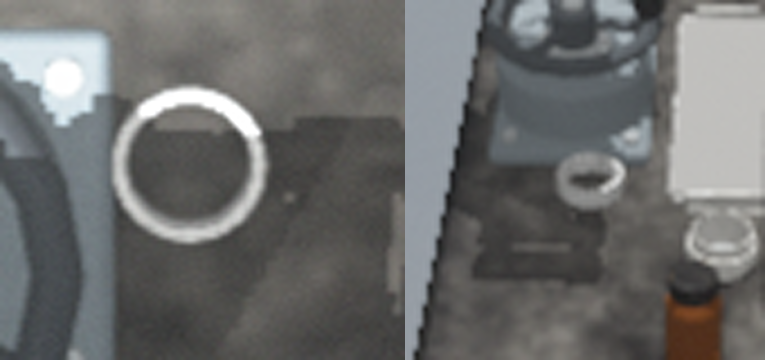

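```bash
python3 - <<'E'
from h import *
c=dict(np.load('pics/bowrist.npz'));s=dict(np.load('pics/boside.npz'))
cv2.imwrite('pics/x7.png',np.hstack([cv2.resize(c['pixels'][55:115,290:350,::-1],(360,360),interpolation=2),cv2.resize(s['pixels'][260:310,245:295,::-1],(360,360),interpolation=2)]))
for z in (.0,.02,.035,.05,.065): print(z,ray(c,323.5,84,z),ray(s,270,282,z))
print(env.get_obs()['qpos'])
E
```

```text
0.0 [ 0.55153233 -0.37908627  0.        ] [ 0.55059921 -0.3506816   0.        ]
0.02 [ 0.55021616 -0.37492834  0.02      ] [ 0.55042245 -0.37551758  0.02      ]
0.035 [ 0.54922904 -0.37180989  0.035     ] [ 0.55028988 -0.39414457  0.035     ]
0.05 [ 0.54824191 -0.36869144  0.05      ] [ 0.55015731 -0.41277155  0.05      ]
0.065 [ 0.54725478 -0.36557299  0.065     ] [ 0.55002474 -0.43139854  0.065     ]
[ 46.98169966   7.64183216 -17.78567277  98.45921312   2.41775243
  74.28467249 -61.20919292]
```

View pics/x7.png

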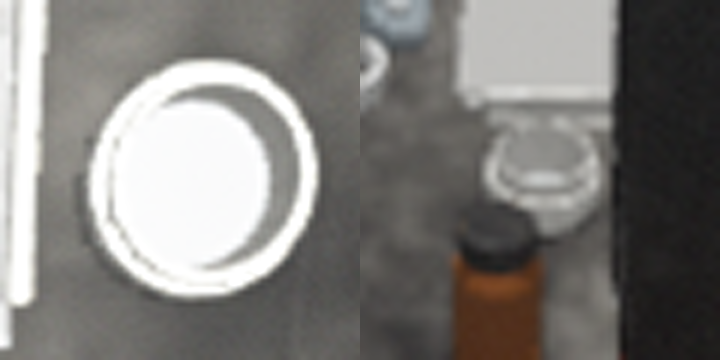

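```bash
python3 - <<'E'
from h import *
c=dict(np.load('pics/bowrist.npz'));s=dict(np.load('pics/boside.npz'))
for z in (.0,.03,.06): print(z,ray(c,294,114,z),ray(c,298,20,z),ray(s,258,272.5,z), ray(s,280,273,z))
cv2.imwrite('pics/x8.png',np.hstack([cv2.resize(c['pixels'][0:125,200:320,::-1],(400,416),interpolation=2),cv2.resize(s['pixels'][225:285,235:295,::-1],(400,416),interpolation=2)]))
E
```

```text
0.0 [ 0.51805719 -0.34647372  0.        ] [ 0.61770068 -0.34754207  0.        ] [ 0.51764214 -0.31091213  0.        ] [ 0.57778797 -0.31127008  0.        ]
0.03 [ 0.51881708 -0.34290051  0.03      ] [ 0.61032201 -0.3438816   0.03      ] [ 0.51865928 -0.34971342  0.03      ] [ 0.57646499 -0.35005745  0.03      ]
0.06 [ 0.51957697 -0.3393273   0.06      ] [ 0.60294334 -0.34022113  0.06      ] [ 0.51967642 -0.38851472  0.06      ] [ 0.575142   -0.38884483  0.06      ]
```

View pics/x8.png

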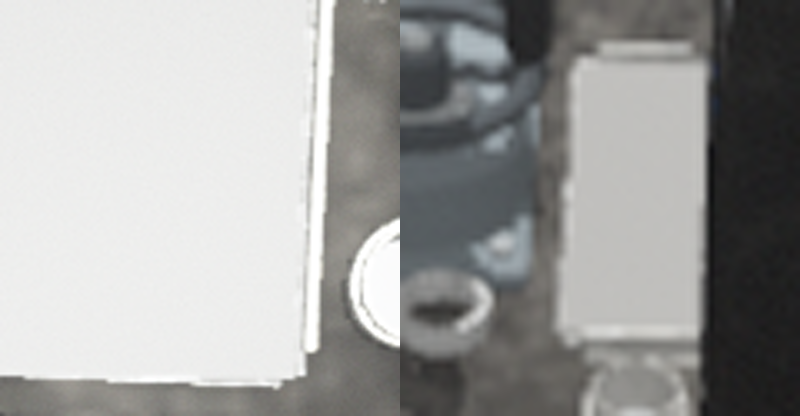

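```bash
python3 -m creep '[{"tx":0.0115,"ty":0.02,"tz":0,"rx":0,"ry":0,"rz":0},{"tx":0,"ty":0,"tz":0,"rx":0,"ry":0,"rz":10},{"tx":0,"ty":0,"tz":0,"rx":0,"ry":0,"rz":10},{"tx":0,"ty":0,"tz":0,"rx":0,"ry":0,"rz":10},{"tx":0,"ty":0,"tz":0,"rx":0,"ry":0,"rz":10},{"tx":0,"ty":0,"tz":0,"rx":0,"ry":0,"rz":10},{"tx":0,"ty":0,"tz":0,"rx":0,"ry":0,"rz":10},{"tx":0,"ty":0,"tz":0,"rx":0,"ry":0,"rz":10},{"tx":0,"ty":0,"tz":0,"rx":0,"ry":0,"rz":10},{"tx":0,"ty":0,"tz":0,"rx":0,"ry":0,"rz":10},{"tx":0,"ty":0,"tz":0,"rx":0,"ry":-7.5,"rz":0},{"tx":0,"ty":0,"tz":0,"rx":0,"ry":-7.5,"rz":0},{"tx":0,"ty":0,"tz":0,"rx":0,"ry":0,"rz":0},{"tx":0,"ty":0,"tz":0,"rx":0,"ry":0,"rz":0},{"tx":0,"ty":0,"tz":0,"rx":0,"ry":0,"rz":0}]' 0.05; python3 - <<'E'
from h import *
for n in ('wrist','side','top'):
    c=shot(n,'cr%s.png'%n)
    if n=='wrist': w=c
    np.savez('pics/cr%s.npz'%n,**c)
print(env.get_obs()['tool_pos'],proj(w,[.4705,-.3087,.012]),env.get_obs()['qpos'])
for r in ell(w['pixels'],(200,100,330,210),[0,0,150],[180,90,255]): print(r,ray(w,r[0],r[1],.012))
E
```

```text
time_s: 45.98
tool_pos: [0.4707, -0.322, 0.2306]
tool_rot: [-180.0, 14.9, -89.8]
force: [-0.2, -0.0, 0.2]
grip_width: 0.0499
[ 0.470405   -0.32265185  0.23051021] [257.02324658 129.24678081] [  45.83917124   16.42417656   -8.67171563   89.03514927   -9.44477346
   83.95519267 -140.80739237]
(237.12533398105415, 149.8552343939762, 111.99998474121094, 109.99998474121094) [ 0.49381535 -0.28340193  0.012     ]
(259.638783269962, 191.96768060836501, 29.904062271118164, 81.42706298828125) [ 0.46691202 -0.22592065  0.012     ]
(295.684350132626, 201.84350132625997, 20.0, 31.0) [ 0.42022823 -0.21125032  0.012     ]
```

View pics/crwrist.png

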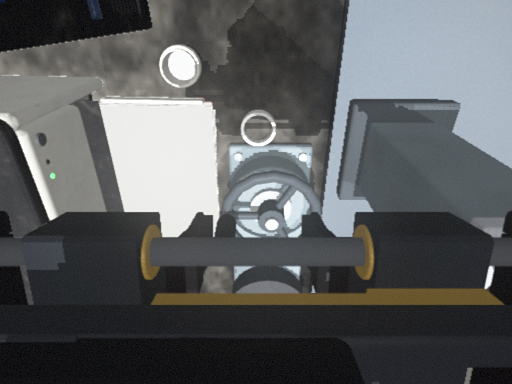

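View pics/crside.png

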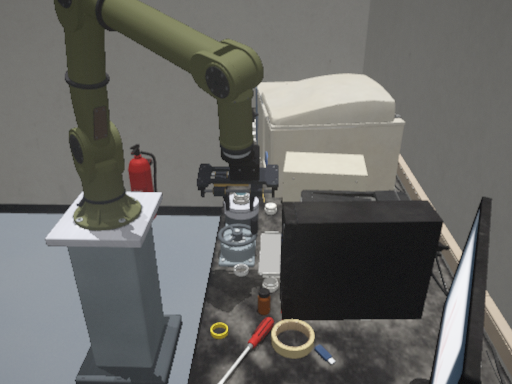

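```bash
python3 -m creep '[{"tx":0,"ty":0,"tz":0,"rx":0,"ry":7.5,"rz":0},{"tx":0,"ty":0,"tz":0,"rx":0,"ry":7.5,"rz":0},{"tx":0,"ty":0,"tz":0,"rx":0,"ry":0,"rz":-10},{"tx":0,"ty":0,"tz":0,"rx":0,"ry":0,"rz":-10},{"tx":0,"ty":0,"tz":0,"rx":0,"ry":0,"rz":-10},{"tx":0,"ty":0,"tz":0,"rx":0,"ry":0,"rz":-10},{"tx":0,"ty":0,"tz":0,"rx":0,"ry":0,"rz":-10},{"tx":0,"ty":0,"tz":0,"rx":0,"ry":0,"rz":-10},{"tx":0,"ty":0,"tz":0,"rx":0,"ry":0,"rz":-10},{"tx":0,"ty":0,"tz":0,"rx":0,"ry":0,"rz":-10},{"tx":0,"ty":0,"tz":0,"rx":0,"ry":0,"rz":-10},{"tx":0,"ty":0,"tz":0,"rx":0,"ry":0,"rz":-10},{"tx":0,"ty":0,"tz":0,"rx":0,"ry":0,"rz":-10},{"tx":0,"ty":0,"tz":0,"rx":0,"ry":0,"rz":-10},{"tx":0,"ty":0,"tz":0,"rx":0,"ry":0,"rz":-10},{"tx":0,"ty":0,"tz":0,"rx":0,"ry":0,"rz":-10},{"tx":0,"ty":0,"tz":0,"rx":0,"ry":0,"rz":-10},{"tx":0,"ty":0,"tz":0,"rx":0,"ry":0,"rz":-10},{"tx":0,"ty":0,"tz":0,"rx":0,"ry":0,"rz":-10},{"tx":0,"ty":0,"tz":0,"rx":0,"ry":0,"rz":-10}]'; python3 -m creep '[{"tx":0,"ty":0,"tz":0,"rx":0,"ry":7.5,"rz":0},{"tx":0,"ty":0,"tz":0,"rx":0,"ry":7.5,"rz":0},{"tx":0,"ty":0,"tz":0,"rx":0,"ry":0,"rz":0},{"tx":0,"ty":0,"tz":0,"rx":0,"ry":0,"rz":0},{"tx":0,"ty":0,"tz":0,"rx":0,"ry":0,"rz":0}]'; python3 - <<'E'
from h import *
w=shot('wrist','cs.png')
print(env.get_obs()['tool_pos'],env.get_obs()['tool_rot'],proj(w,[.4705,-.3087,.012]),env.get_obs()['qpos'])
E
```

```text
time_s: 48.62
tool_pos: [0.4702, -0.3232, 0.2303]
tool_rot: [180.0, 0.0, 90.4]
force: [0.3, -0.8, -0.7]
grip_width: 0.0496
time_s: 49.25
tool_pos: [0.4707, -0.322, 0.2307]
tool_rot: [180.0, -14.9, 90.2]
force: [-0.7, -0.5, -0.2]
grip_width: 0.0502
[ 0.47060805 -0.32220051  0.23066965] [179.9595881  -14.90322381  90.16261633] [256.79877103 200.99417323] [ 57.47581458  17.66322828 -23.15759296  88.59502349  -5.37289896
  83.69974699  35.9364183 ]
```

View pics/cs.png

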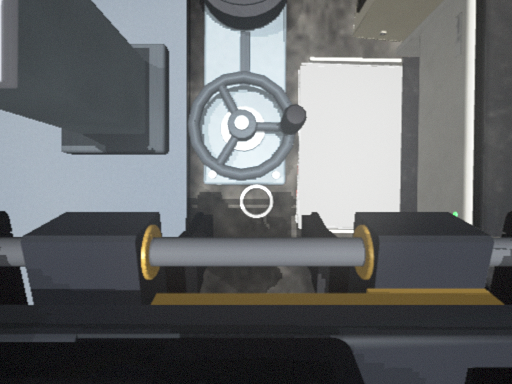

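```bash
python3 -m creep '[{"tx":-0.0097,"ty":0,"tz":0.046,"rx":0,"ry":0,"rz":0},{"tx":-0.0097,"ty":0,"tz":0.046,"rx":0,"ry":0,"rz":0},{"tx":-0.0097,"ty":0,"tz":0.046,"rx":0,"ry":0,"rz":0},{"tx":0,"ty":0,"tz":0,"rx":0,"ry":0,"rz":0},{"tx":0,"ty":0,"tz":0,"rx":0,"ry":0,"rz":0},{"tx":0,"ty":0,"tz":0,"rx":0,"ry":0,"rz":0},{"tx":0,"ty":0,"tz":0,"rx":0,"ry":0,"rz":0}]'; python3 - <<'E'
from h import *
w=shot('wrist','ct.png')
print(env.get_obs()['tool_pos'],proj(w,[.4705,-.3087,.012]))
for r in ell(w['pixels'],(215,170,300,235),[0,0,110],[180,90,255]): print(r,ray(w,r[0],r[1],.012))
E
```

```text
time_s: 50.18
tool_pos: [0.4709, -0.3168, 0.0909]
tool_rot: [179.9, -14.9, 90.0]
force: [-0.1, -0.4, 0.6]
grip_width: 0.05
[ 0.47063954 -0.31658591  0.09046761] [256.40025742 216.67415476]
(255.25722394220847, 194.281217750258, 65.0, 85.0) [ 0.46963801 -0.29192429  0.012     ]
```

View pics/ct.png

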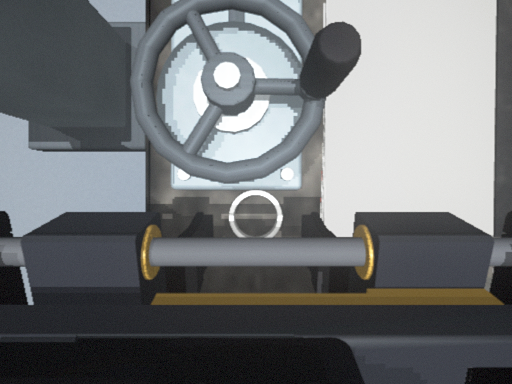

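```bash
python3 -m creep '[{"tx":-0.0047,"ty":0,"tz":0.02,"rx":0,"ry":0,"rz":0},{"tx":-0.0047,"ty":0,"tz":0.02,"rx":0,"ry":0,"rz":0},{"tx":0,"ty":0,"tz":0,"rx":0,"ry":0,"rz":0},{"tx":0,"ty":0,"tz":0,"rx":0,"ry":0,"rz":0}]'; python3 -m creep '[{"tx":-0.0023,"ty":0,"tz":0.01,"rx":0,"ry":0,"rz":0},{"tx":-0.0023,"ty":0,"tz":0.0098,"rx":0,"ry":0,"rz":0},{"tx":0,"ty":0,"tz":0,"rx":0,"ry":0,"rz":0},{"tx":0,"ty":0,"tz":0,"rx":0,"ry":0,"rz":0},{"tx":0,"ty":0,"tz":0,"rx":0,"ry":0,"rz":0},{"tx":0,"ty":0,"tz":0,"rx":0,"ry":0,"rz":0}]'
```

```text
time_s: 50.72
tool_pos: [0.47, -0.3145, 0.0477]
tool_rot: [-180.0, -15.0, 90.0]
force: [1.2, 0.6, -0.4]
grip_width: 0.0501
time_s: 51.48
tool_pos: [0.4699, -0.314, 0.0277]
tool_rot: [-180.0, -15.0, 90.0]
force: [-0.4, -0.2, 0.3]
grip_width: 0.0499
```

```bash
python3 -m creep '[{"tx":0,"ty":0,"tz":0,"rx":0,"ry":0,"rz":0},{"tx":0,"ty":0,"tz":0,"rx":0,"ry":0,"rz":0},{"tx":0,"ty":0,"tz":0,"rx":0,"ry":0,"rz":0},{"tx":0,"ty":0,"tz":0,"rx":0,"ry":0,"rz":0},{"tx":0,"ty":0,"tz":0,"rx":0,"ry":0,"rz":0}]' 0.025 40
```

```text
time_s: 52.1
tool_pos: [0.47, -0.3141, 0.0278]
tool_rot: [-180.0, -15.0, 90.0]
force: [-0.0, 0.7, -0.6]
grip_width: 0.0389
```

```bash
python3 -m creep '[{"tx":0.0117,"ty":0,"tz":-0.0435,"rx":0,"ry":0,"rz":0},{"tx":0.0117,"ty":0,"tz":-0.0435,"rx":0,"ry":0,"rz":0},{"tx":0.0117,"ty":0,"tz":-0.0435,"rx":0,"ry":0,"rz":0},{"tx":0.0117,"ty":0,"tz":-0.0435,"rx":0,"ry":0,"rz":0},{"tx":0,"ty":0,"tz":0,"rx":0,"ry":0,"rz":0}]'; python3 -m creep '[{"tx":0.0501,"ty":-0.0027,"tz":0.0134,"rx":0,"ry":0,"rz":0},{"tx":0.0501,"ty":-0.0027,"tz":0.0134,"rx":0,"ry":0,"rz":0},{"tx":0.0501,"ty":-0.0027,"tz":0.0134,"rx":0,"ry":0,"rz":0},{"tx":0.0501,"ty":-0.0027,"tz":0.0134,"rx":0,"ry":0,"rz":0},{"tx":0.0501,"ty":-0.0027,"tz":0.0134,"rx":0,"ry":0,"rz":0},{"tx":0,"ty":0,"tz":0,"rx":0,"ry":0,"rz":0},{"tx":0,"ty":0,"tz":0,"rx":0,"ry":0,"rz":0},{"tx":0,"ty":0,"tz":0,"rx":0,"ry":0,"rz":0},{"tx":0,"ty":0,"tz":0,"rx":0,"ry":0,"rz":0}]'; python3 - <<'E'
from h import *
w=shot('wrist','cu.png');np.savez('pics/cu.npz',**w)
t=shot('top')
print(env.get_obs()['tool_pos'],env.get_obs()['tool_rot'],proj(w,[.4563,-.049,.109]))
cv2.imwrite('pics/x9.png',cv2.resize(t['pixels'][160:222,228:338,::-1],None,fx=7,fy=7,interpolation=2))
E
```

```text
time_s: 52.72
tool_pos: [0.4719, -0.3149, 0.2118]
tool_rot: [179.7, -14.7, 90.1]
force: [-0.4, -0.2, -1.3]
grip_width: 0.0386
time_s: 53.85
tool_pos: [0.4565, -0.0556, 0.2078]
tool_rot: [-180.0, -15.0, 89.9]
force: [-0.3, 0.5, -1.5]
grip_width: 0.0386
[ 0.45648664 -0.05518351  0.20787229] [-179.98211902  -15.02066941   89.93522639] [256.96602149 216.37604103]
```

View pics/cu.png

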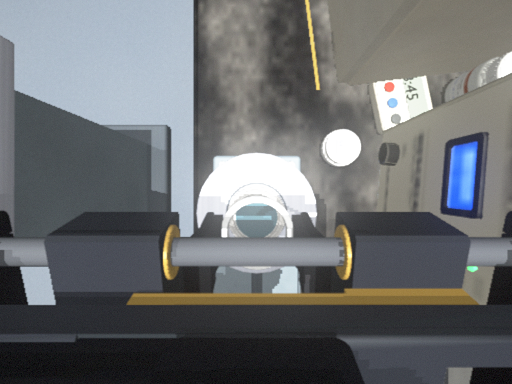

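View pics/x9.png

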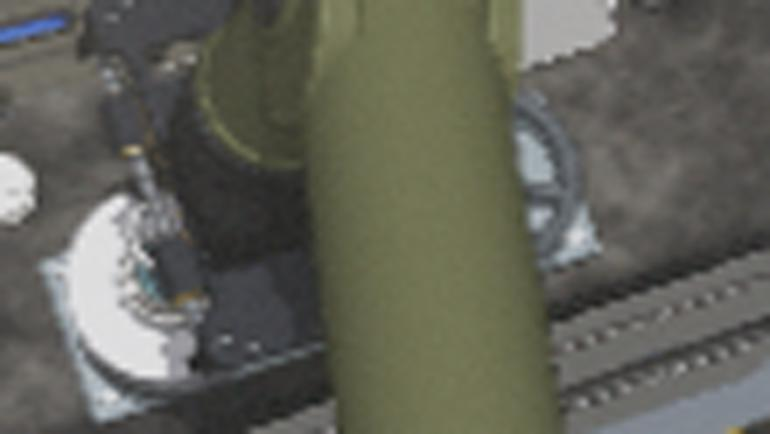

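```bash
python3 -m creep '[{"tx":-0.008,"ty":0,"tz":0.0304,"rx":0,"ry":0,"rz":0},{"tx":-0.008,"ty":0,"tz":0.0304,"rx":0,"ry":0,"rz":0},{"tx":0,"ty":0,"tz":0,"rx":0,"ry":0,"rz":0},{"tx":0,"ty":0,"tz":0,"rx":0,"ry":0,"rz":0},{"tx":0,"ty":0,"tz":0,"rx":0,"ry":0,"rz":0},{"tx":0,"ty":0,"tz":0,"rx":0,"ry":0,"rz":0}]'; python3 - <<'E'
from h import *
w=shot('wrist','cv.png');np.savez('pics/cv.npz',**w)
s=shot('side')
print(env.get_obs()['tool_pos'],env.get_obs()['force'],proj(w,[.4563,-.049,.109]),proj(w,[.4563,-.049,.129]))
cv2.imwrite('pics/x9.png',cv2.resize(s['pixels'][130:250,190:310,::-1],None,fx=5,fy=5,interpolation=2))
cv2.imwrite('pics/x10.png',cv2.resize(w['pixels'][130:300,160:360,::-1],None,fx=3.5,fy=3.5,interpolation=2))
E
```

```text
time_s: 54.7
tool_pos: [0.4571, -0.0545, 0.1461]
tool_rot: [179.9, -14.9, 90.0]
force: [-0.5, 0.6, -1.2]
grip_width: 0.0386
[ 0.45678742 -0.05440642  0.14571454] [ 0.14112803 -0.16286091 -1.61466504] [255.78808755 227.62564396] [255.71491139 232.49205324]
```

View pics/x9.png

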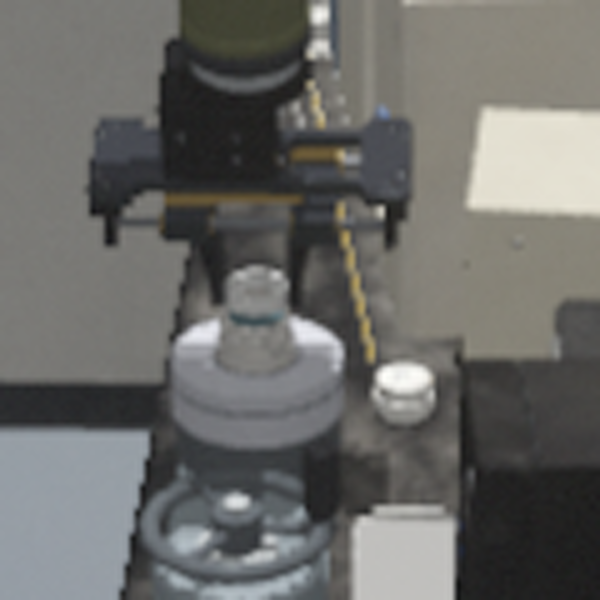

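View pics/x10.png

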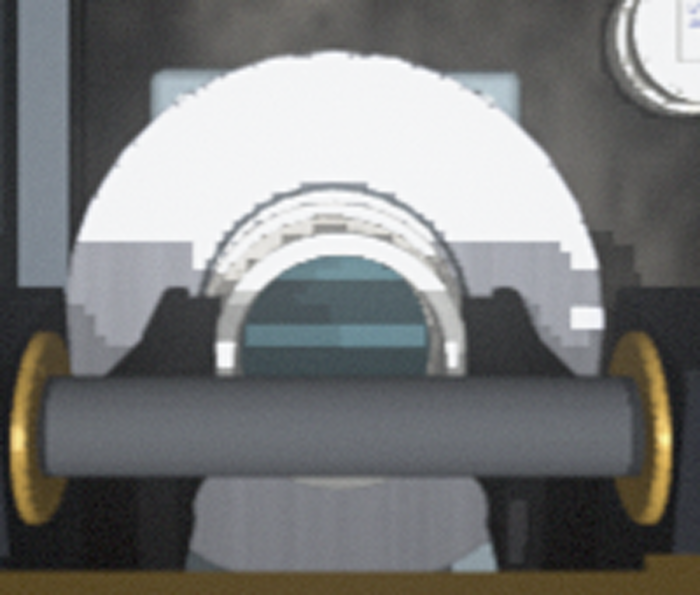

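```bash
python3 - <<'E'
from h import *
w=dict(np.load('pics/cv.npz'))
f=lambda v:(v+.5)/3.5-.5+130
u=257
print('cap',ray(w,u,f(234),.130)[1]-.02,'engr',ray(w,255.5,f(183),.080)[1]-.027,'drum',ray(w,255.5,f(52),.080)[1]-.055,'base ring',ray(w,255.5,f(189),.093)[1]-.0255)
E
```

```text
cap -0.04927329017122478 engr -0.04752842103956882 drum -0.04900979813491177 base ring -0.04738050492831826
```

```bash
python3 -m creep '[{"tx":-0.0005,"ty":-0.0007,"tz":0.004,"rx":0,"ry":0,"rz":0},{"tx":-0.0008,"ty":0,"tz":0.0036,"rx":0,"ry":0,"rz":0},{"tx":0,"ty":0,"tz":0,"rx":0,"ry":0,"rz":0},{"tx":0,"ty":0,"tz":0,"rx":0,"ry":0,"rz":0},{"tx":0,"ty":0,"tz":0,"rx":0,"ry":0,"rz":0},{"tx":0,"ty":0,"tz":0,"rx":0,"ry":0,"rz":0}]'; python3 -m creep '[{"tx":-0.0002,"ty":0,"tz":0.0008,"rx":0,"ry":0,"rz":0},{"tx":0,"ty":0,"tz":0,"rx":0,"ry":0,"rz":0},{"tx":0,"ty":0,"tz":0,"rx":0,"ry":0,"rz":0}]'
```

```text
time_s: 55.55
tool_pos: [0.4557, -0.0535, 0.1375]
tool_rot: [-180.0, -15.0, 90.0]
force: [-0.3, -0.1, 0.5]
grip_width: 0.0384
time_s: 55.92
tool_pos: [0.4557, -0.0535, 0.1374]
tool_rot: [-180.0, -15.0, 90.0]
force: [-2.2, -0.7, 7.1]
grip_width: 0.0388
```

```bash
python3 -m creep '[{"tx":0.0001,"ty":0,"tz":-0.0006,"rx":0,"ry":0,"rz":0},{"tx":0,"ty":0,"tz":0,"rx":0,"ry":0,"rz":0}]'; python3 -m creep '[{"tx":0,"ty":0,"tz":0,"rx":0,"ry":0,"rz":0},{"tx":0,"ty":0,"tz":0,"rx":0,"ry":0,"rz":0},{"tx":0,"ty":0,"tz":0,"rx":0,"ry":0,"rz":0},{"tx":0,"ty":0,"tz":0,"rx":0,"ry":0,"rz":0},{"tx":0.008,"ty":0,"tz":-0.0294,"rx":0,"ry":0,"rz":0},{"tx":0.0155,"ty":0,"tz":-0.0587,"rx":0,"ry":0,"rz":0},{"tx":-0.05,"ty":0,"tz":-0.0134,"rx":0,"ry":0,"rz":0},{"tx":-0.05,"ty":0,"tz":-0.0134,"rx":0,"ry":0,"rz":0},{"tx":-0.05,"ty":0,"tz":-0.0134,"rx":0,"ry":0,"rz":0},{"tx":-0.05,"ty":0,"tz":-0.0134,"rx":0,"ry":0,"rz":0},{"tx":-0.04,"ty":0,"tz":-0.011,"rx":0,"ry":0,"rz":0},{"tx":0,"ty":0,"tz":0,"rx":0,"ry":0,"rz":0},{"tx":0,"ty":0,"tz":0,"rx":0,"ry":0,"rz":0},{"tx":0,"ty":0,"tz":0,"rx":0,"ry":0,"rz":0},{"tx":0,"ty":0,"tz":0,"rx":0,"ry":0,"rz":0},{"tx":0,"ty":0,"tz":0,"rx":0,"ry":0,"rz":0}]' 0.087; python3 - <<'E'
from h import *
for n in ('top','side','wrist'):
    c=shot(n,'f%s.png'%n); np.savez('pics/f%s.npz'%n,**c)
print(env.get_obs()['tool_pos'])
t=cv2.imread('pics/ftop.png');s=cv2.imread('pics/fside.png')
cv2.imwrite('pics/x11.png',np.hstack([cv2.resize(t[165:225,225:305],(480,360),interpolation=2),cv2.resize(s[170:250,215:275],(270,360),interpolation=2)]))
E
```

```text
time_s: 56.18
tool_pos: [0.4557, -0.0535, 0.1374]
tool_rot: [-180.0, -15.0, 90.0]
force: [-2.3, 0.3, 3.5]
grip_width: 0.0383
time_s: 58.18
tool_pos: [0.4559, -0.3017, 0.229]
tool_rot: [180.0, -15.0, 90.1]
force: [0.5, 0.2, 0.2]
grip_width: 0.087
[ 0.45585684 -0.3020888   0.22888052]
```

View pics/x11.png

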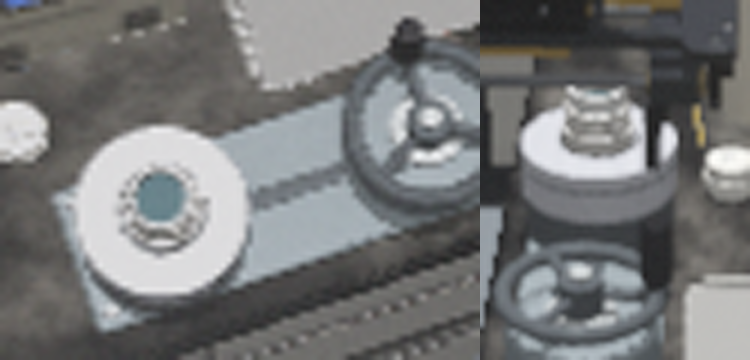

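View pics/fwrist.png

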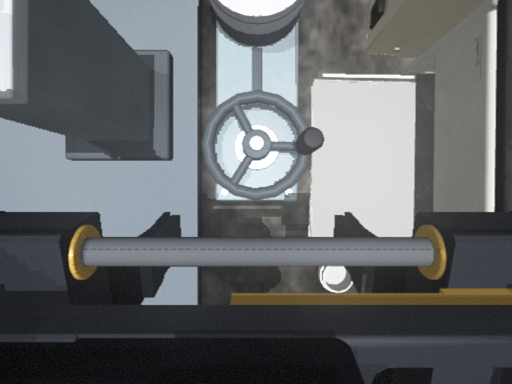

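```bash
python3 -m creep '[{"tx":0.048,"ty":0,"tz":0.013,"rx":0,"ry":0,"rz":0},{"tx":0.048,"ty":0,"tz":0.013,"rx":0,"ry":0,"rz":0},{"tx":0,"ty":0,"tz":0,"rx":0,"ry":0,"rz":0},{"tx":0,"ty":0,"tz":0,"rx":0,"ry":0,"rz":0},{"tx":0,"ty":0,"tz":0,"rx":0,"ry":0,"rz":0},{"tx":0,"ty":0,"tz":0,"rx":0,"ry":0,"rz":0}]'; python3 - <<'E'
from h import *
for n in ('top','side','wrist'):
    c=shot(n); np.savez('pics/g%s.npz'%n,**c)
    if n=='wrist':
        p=[proj(c,[.456,-.049,z]) for z in (.080,.121)];print(p)
        u,v=map(int,p[0]); a=c['pixels'][max(0,v-80):v+80,u-90:u+90,::-1]; print(max(0,v-80),u-90)
        cv2.imwrite('pics/x12.png',cv2.resize(a,None,fx=4,fy=3.7 if a.shape[0]>150 else 4,interpolation=2))
    if n=='side': cv2.imwrite('pics/x13.png',cv2.resize(c['pixels'][175:245,205:275,::-1],None,fx=8,fy=8,interpolation=2))
print(env.get_obs()['tool_pos'],env.get_obs()['force'])
E
```

```text
time_s: 59.08
tool_pos: [0.4557, -0.2039, 0.2283]
tool_rot: [-180.0, -15.0, 89.9]
force: [-0.2, 0.5, -0.3]
grip_width: 0.0871
[array([257.26257014,  60.49792538]), array([257.31373389,  40.3966634 ])]
0 167
[ 0.45575634 -0.20326721  0.22833357] [-0.2853424  -0.92958914  0.35496576]
```

View pics/x12.png

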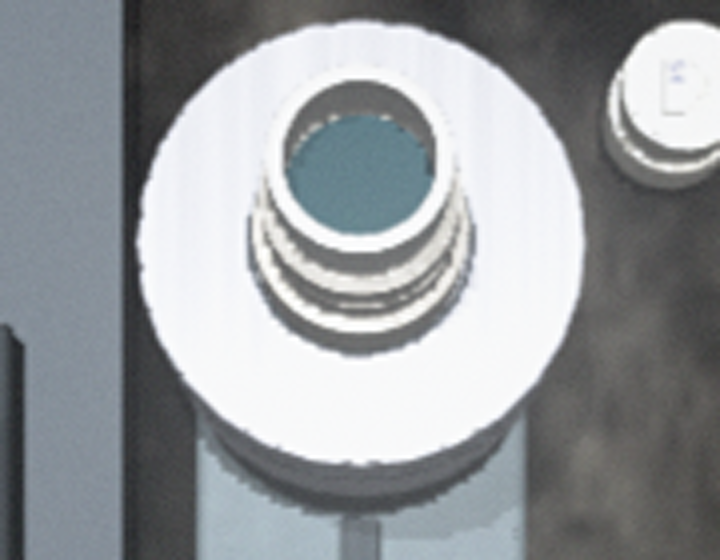

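View pics/x13.png

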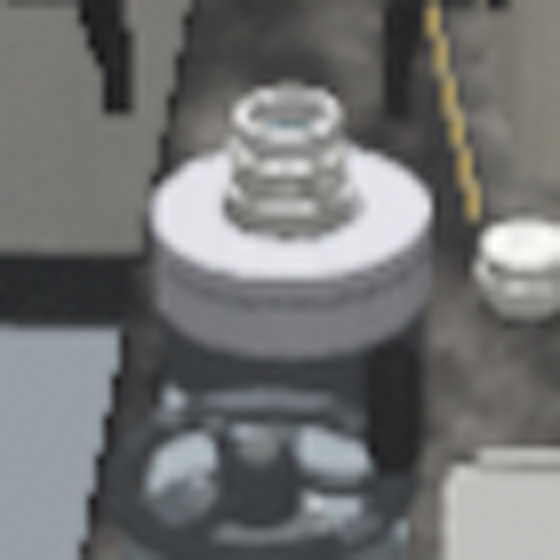

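```bash
python3 - <<'E'
from h import *
im=cv2.imread('pics/top0.png');m=cv2.inRange(cv2.cvtColor(im,cv2.COLOR_BGR2HSV),np.array([85,50,60]),np.array([105,200,190]))
n,_,st,ce=cv2.connectedComponentsWithStats(m)
print([(ce[i].round(),st[i][4]) for i in range(1,n) if 20<st[i][4]<200])
print(env.sign_off())
E
```

```text
[(array([453.,  21.]), np.int32(108)), (array([342.,  40.]), np.int32(79)), (array([345., 173.]), np.int32(41)), (array([210., 223.]), np.int32(45))]
the job is handed in; nothing more can be done
None
```

The pile is built and handed in at about 59 s of the 208 s. It stands, from the bottom, big ring, two reference discs and small ring, centred on the raised table.

- **Discs:** only two were on the worktop. A colour check of the first top picture found no third; the other two matches lay on the monitor.
- **Lift:** I cranked the wheel clockwise until it stopped moving against about 25 N. I then backed it off about 90° by the grip's position and let go.
- **Small ring:** it had been knocked against the base plate while I was working elsewhere. I measured it again, gripped it in line with the plate edge and set it on top last. The yellow look-alike was left alone.

**Last checks:** in the final wrist picture the big ring, small ring and table line up to within about 1 mm. The wheel was not seen to move after release. The amber vial was standing when last seen, shortly before I placed the small ring. I took the clear vial to be a dark-capped object about 0.4 m to the robot's left. I never worked near it, but I did not look at it again at the end.

**What disagreed:**
- One earlier wrist view put the upper disc 2.6 mm off the table's centre. The gripper hid part of the table edge there, and the other views did not show this.
- The final contact height was about 0.6 mm above my estimate, within measuring error.

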